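# Open the guard of the key-cutting machine

### The job

A key has just been cut: open the clear guard of the key-cutting machine. Press the release tab down with a fingertip so that the spring lifts the guard, then push the guard up and over until it is fully open against its stop, and leave it there. Do not grip or force anything, do not press the start button, and leave the other things lying where they are.

Things in the scene. Friction and masses are not known exactly. Their poses are not given: they have to be found in the camera images.
- key_machine: Grey key-cutting machine, fixed, 190 deep (x) x 210 wide (y) x 98 mm high. Origin: centre of its underside, on the bench; x to its back, y to its left, z up; its front looks to its -x. Left two thirds: cutting chamber under the clear guard; right third: control block, 90 mm high, with display and start button; at the back the motor housing, 98 mm high, with a brush on it
- tab_pad (a point): Centre of the top of the release tab's pad: a ribbed aluminium paddle 30 (x) x 34 mm (y) that sticks out level from the machine's front, 122 mm in front of the machine's origin, at its y = +30 mm, 61.5 mm above the bench. Moves with the tab. 30 mm behind this point the tab's hook, 16 mm wide, stands up to 102 mm over the bench; it tips forward up to 9 mm when the pad is pressed
- release_tab (a joint): Turn of the sprung release tab, rad: 0 at rest, 0.2 fully down (pad centre then 8 to 9 mm lower). The hook lets the guard go at about 0.13 (5 to 6 mm down). Takes 3 to 4 N at the pad's centre to let go, about 4 N fully down, where it meets a hard stop; springs back when released, and the guard stays up
- guard_front_edge (a point): Middle of the guard's front edge, half-way through its 8 mm thickness, 126 mm from the hinge axis; moves with the guard; 92 mm above the bench when shut. The guard is a black frame 147 mm wide (y) round a clear pane 3 mm thick, 120 g. At this point the edge has a notch for the hook, 25 mm wide and 11 mm deep, between two 61 mm wide lips
- guard_hinge (a point): Middle of the guard's hinge axis, which runs along the machine's y axis, 92 mm above the bench, 28 mm behind the machine's origin, at the machine's y = +32 mm
- guard (a joint): Opening angle of the guard, rad: 0 shut, level and latched. Once released, a spring pin lifts it to about 0.7, where it rests (front edge about 80 mm higher). From there it turns on a damped, slightly stiff hinge with about 1 N at the front edge; 1.57 is upright, at 1.8 it leans back on its rubber stop. Let go well before upright it falls back on the pin; beyond upright it stays open
- start_button (a joint): Travel of the round start button, 18 mm across, at the front of the control block; m, 0 up, 0.004 pressed. At x = -72, y = -74 mm in the machine's frame, top about 105 mm over the bench. Not to be pressed
- padlock: Brass padlock, 19 x 42 x 66 mm, standing on the bench to the left of the machine; origin: centre of its underside. Leave it
- lock_cylinder: Lock cylinder, 67 x 28 x 38 mm, on the bench to the left of the machine, behind the padlock; origin: centre of its underside. Leave it
- oil_bottle: Small oil bottle with a red spout, 40 mm across, 114 mm high, to the right of the machine; origin: centre of its underside. Leave it
- bench_brush: Chip brush, 151 x 29 x 14 mm, lying across the top of the machine's motor housing behind the guard; origin: centre of its underside. Leave it
- eraser_block: Brown abrasive block, 24 x 50 x 18 mm, on the bench to the right of the machine, in front of the oil bottle; origin: centre of its underside. Leave it

How it is judged:
By the outcome, as a careful person would: the job done as asked, in the order asked, and still so for the second after the job is handed in, with the robot touching nothing.
It also fails if it takes over 48 s, if anything falls off the work surface, if the arm or the gripper's body presses on something with over 40 N, if the wrist force passes 120 N, or if a joint passes its speed limit or range.

### The arm

A 7-joint arm with a two-finger parallel gripper is mounted at the origin on a cart in front of the work surface, level with it; the furniture and walls round the work are solid. World frame = base frame: x ahead of the robot, y to its left, z up, the work surface at z = 0. Lengths are in m, angles in degrees, forces in N, time in s.
With the tool pointing down it reaches from about 0.35 to 0.9 m from the base axis. Payload 7.2 kg.
Tool frame: the origin (TCP) lies on the centre line of the jaws, within the pads' length; the fingertips stand robot.tip_reach ahead of it and the grasp point (between the pads) lies 11 mm behind it (robot.tip_reach is the distance from the TCP to the fingertips, in m); y points along the fingers, z is the direction in which the jaws open and shut, and the axes are right-handed (so a half turn about y gives the same grasp; the last joint's range is limited). The gripper opens to 85 mm and grips with 20 to 120 N. Pads are 22 mm wide; open, the fingers measure 114 mm over their backs; the gripper's body (76 mm by 85 mm) begins 54 mm behind the grasp point. The pads swing forward as they close: fully open they stand 13 mm farther back than shut.
Start: joints at [-80.34, 23.554, -0.728, 91.456, 0.321, 64.991, -4.71], TCP at [0.147, 0.608, 0.208] pointing down, gripper open.
Joint ranges: [-169.25, 169.25], [-16.82, 113.86], [-84.01, 82.57], [7.8, 145.47], [-59.2, 239.2], [7.22, 106.19], [-163.78, 163.78]. Speed limits (degrees/s): [136.94, 136.94, 172.46, 172.46, 180, 180, 180].

### API

Orientations are given as a 3x3 rotation matrix whose columns are the frame's x, y, z axes.
In Python, from bench import robot, imaging, workorder gives the robot as it stands. The module is installed in compiled form; this text tells all that it offers.
- The arm moves only by the tool apply_moves, never from a script. Its argument "commands" is a list of rows, each a list of 7 numbers: the turn, a rotation vector about the tool's x, y, z in degrees, then the shift along the tool's x, y, z in m, then the finger opening in m, from 0 to 0.0854. A call has 1 to 5 rows; each row is the pose to reach, as a shift and turn from the pose measured when the call began, along the tool's axes at that moment; what a row does not reach only later rows make up. A row lasts 1/10 s, in which the tool goes at most 50 mm and 8.59 degrees, less where a joint would pass 70% of its speed; a pose out of reach is approached as far as the arm can. A call with a gripper value outside its range is refused whole. The fingers move at their own pace and stop on an object; "force" is the grip in N (left out, the last holds). Time passes only in rows, so rows that repeat a pose let the fingers close. It gives the time, the measured TCP pose, the force and the opening at its end, in the units of the state.
- robot.state(): the state, without advancing time (a new reading comes with each control period).
- imaging.get_image(name): name is "scene" or "top"; returns a dict with "pixels" (480x640x3 uint8, red, green, blue), "vertical_fov" (degrees; the focal length in pixels is half the picture's height over the tangent of half this angle, whatever the lens; pixels are square), "cx", "cy" (the principal point, pixels), "k1" (the pictures are not rectified: a ray, as slopes to the right and down, at radius r is drawn at 1 + k1 r^2 times it, then the intrinsics apply), "R" (3x3) and "t" (3): a world point X has camera coordinates R X + t. Camera axes: x right, y down, z forward; pixel columns grow to the right and rows downward; lengths in m; the calibration is good to about 2 mm. A picture is of the moment at which its call begins. There is no depth.
- workorder.close_job(): hands the job in, once; it reports no verdict.
The state is a dict: "time_s": time; "q": joint angles; "qvel": joint speeds; "joint_torque": joint torques, N m; "position": TCP position; "tool_rot": TCP orientation; "wrist_force": force on the tool from outside, world axes, zero at the start; "torque": the same for the moment, N m; "width": finger opening in m.
Only numpy, scipy, OpenCV 4.12 (cv2) and the standard library are available. Lean on these libraries where they do the work, as an engineer would, in place of code of your own. Each camera call takes 0.05 s, during which the arm holds its last target.

## Working session

There is one attempt and no reset: what is moved stays moved. The work goes in short steps, Python scripts to look and compute and a tool call to move; the robot and the scene stay as the last step left them, time stands still between calls to the robot, and variables do not carry over. Pictures are saved under pics/ and viewed, and the job is handed in when it is done.

Besides the shell and the picture viewer there is one more tool, called after ">>>" as name([rows], argument=value, ...), one row to a line, values as JSON. apply_moves: Moves the arm, as the interface text tells. Its arguments: {"type":"object","properties":{"commands":{"type":"array","items":{"type":"array","items":{"type":"number"}}},"force":{"type":"number"}},"required":["commands"]}

```bash
ls; mkdir -p pics; python3 - <<'E'
from bench import robot, imaging
import cv2, numpy as np
s=robot.state(); print({k:np.round(v,4).tolist() for k,v in s.items()}, robot.tip_reach)
for n in ("scene","top"):
    d=imaging.get_image(n); cv2.imwrite(f"pics/{n}0.png",d["pixels"][:,:,::-1])
    np.savez(f"{n}.npz",**d)
    print(n,d["vertical_fov"],d["cx"],d["cy"],d["k1"],np.round(d["R"],3).tolist(),np.round(d["t"],3), (-d["R"].T@d["t"]).round(3))
E
```

```text
pics
{'time_s': 0.0, 'q': [-80.3425, 23.6016, -0.7301, 91.5051, 0.3227, 64.9906, -4.7095], 'qvel': [0.052, 0.0462, 0.0477, 0.1127, -0.0173, -0.0587, -0.0132], 'joint_torque': [-0.0004, -60.06, 0.6819, -29.9411, 0.0138, 0.0105, -0.0], 'position': [0.1465, 0.607, 0.2069], 'tool_rot': [[0.9721, -0.0003, 0.2345], [-0.2345, -0.0016, 0.9721], [0.0001, -1.0, -0.0017]], 'wrist_force': [0.4143, -0.6738, 0.425], 'torque': [-0.0044, -0.0002, -0.0064], 'width': 0.0851} 0.008
scene 49.291847357433 323.1854097716537 234.05870448507815 -0.1422686906585364 [[0.845, -0.534, 0.019], [-0.255, -0.434, -0.864], [0.47, 0.725, -0.503]] [-0.607  0.1    0.856] [ 0.136 -0.902  0.528]
top 43.06756126201109 321.9240793816416 235.84019487483192 0.005801463573859682 [[0.317, -0.949, -0.001], [-0.895, -0.298, -0.331], [0.314, 0.106, -0.943]] [-0.42   0.42   0.985] [ 0.2   -0.377  1.068]
```

View pics/scene0.png

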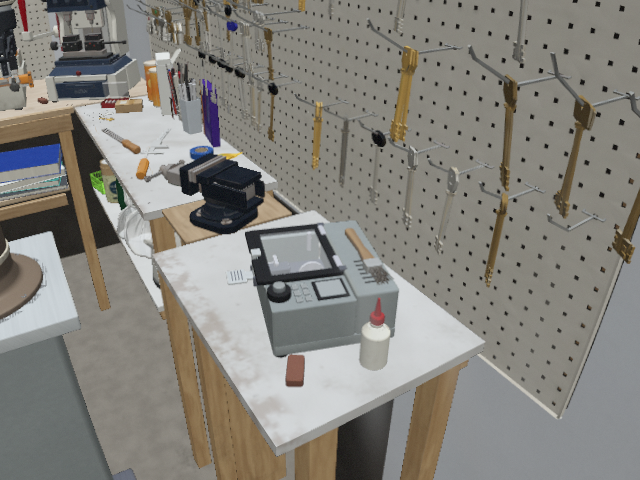

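View pics/top0.png

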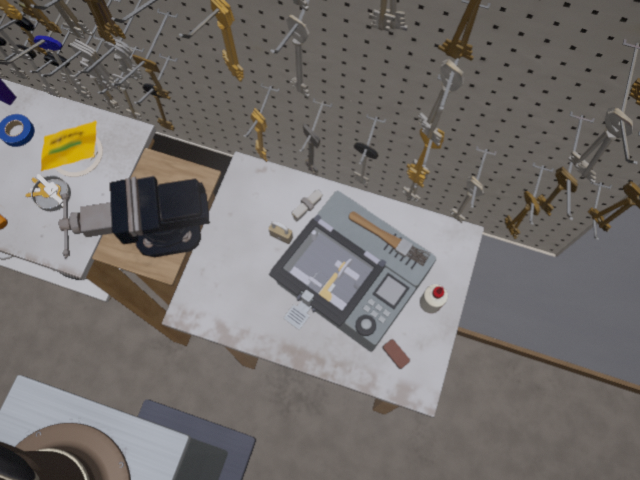

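```bash
cat > h.py <<'E'
import numpy as np, cv2
def cam(n,d=None):
    d=d if d is not None else np.load(f"{n}.npz")
    f=240/np.tan(np.radians(float(d["vertical_fov"]))/2)
    return dict(f=f,cx=float(d["cx"]),cy=float(d["cy"]),k=float(d["k1"]),R=d["R"],t=d["t"])
def proj(c,X):
    X=np.atleast_2d(X); p=X@c["R"].T+c["t"]; s=p[:,:2]/p[:,2:]
    r2=(s**2).sum(1,keepdims=True); s=s*(1+c["k"]*r2)
    return s*c["f"]+[c["cx"],c["cy"]]
def ray(c,uv):
    sd=(np.array(uv,float)-[c["cx"],c["cy"]])/c["f"]; s=sd.copy()
    for _ in range(50): s=sd/(1+c["k"]*(s@s))
    return -c["R"].T@c["t"], c["R"].T@np.array([*s,1])
def atz(c,uv,z):
    o,d=ray(c,uv); return o+d*(z-o[2])/d[2]
E
python3 - <<'E'
from h import *
for n in ("scene","top"):
    c=cam(n); print(n,proj(c,[[0,0,0],[0.147,0.608,0.208],[.5,0,0],[.5,0,.1]]).round())
im=cv2.imread("pics/top0.png")[180:360,250:450]; cv2.imwrite("pics/topc.png",cv2.resize(im,None,fx=4,fy=4,interpolation=cv2.INTER_CUBIC)[:600])
cv2.imwrite("pics/topc.png",cv2.resize(cv2.imread("pics/top0.png")[185:355,255:445],None,fx=3.5,fy=3.5,interpolation=cv2.INTER_CUBIC))
cv2.imwrite("pics/scenec.png",cv2.resize(cv2.imread("pics/scene0.png")[210:395,215:410],None,fx=3.2,fy=3.2,interpolation=cv2.INTER_CUBIC))
E
```

```text
scene [[-20. 290.]
 [ 13.  87.]
 [235. 221.]
 [232. 177.]]
top [[  62.  496.]
 [-325.  262.]
 [ 183.  221.]
 [ 170.  201.]]
```

View pics/topc.png

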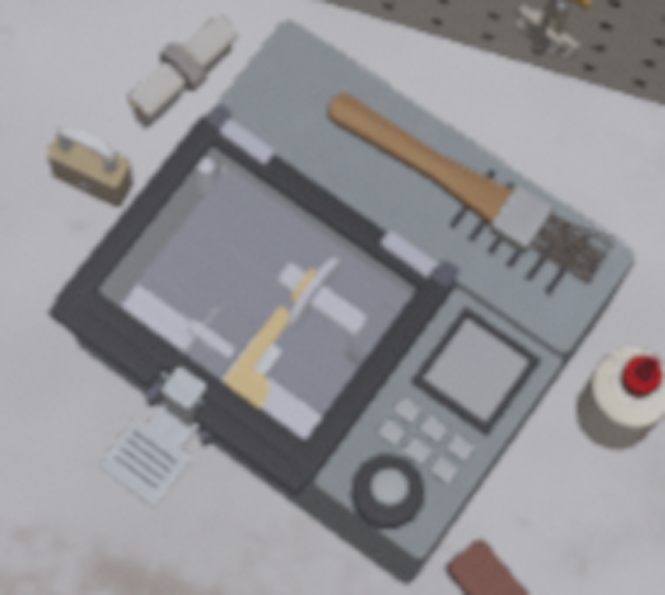

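View pics/scenec.png

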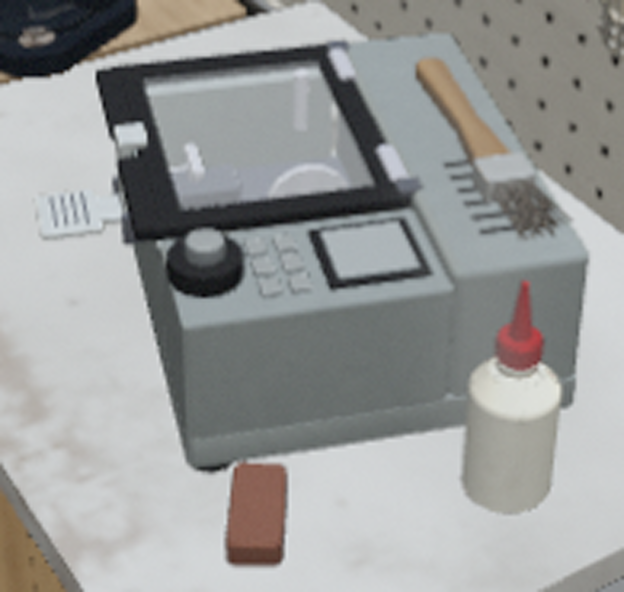

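```bash
cat > fit.py <<'E'
from h import *
from scipy.optimize import least_squares
T=cam("top");S=cam("scene")
top=[((148,460),(-.122,.030,.0615)),((55,303),(-.098,.1055,.096)),((298,490),(-.098,-.0415,.096)),((290,22),(.095,.105,.098)),((632,252),(.095,-.105,.098)),((390,487),(-.072,-.074,.105))]
sc=[((70,214),(-.122,.030,.0615)),((98,74),(-.098,.1055,.096)),((135,240),(-.098,-.0415,.096)),((585,262),(.095,-.105,.098)),((206,242),(-.072,-.074,.105))]
pt=np.array([np.array(p)/3.5+[255,185] for p,_ in top]); ps=np.array([np.array(p)/3.2+[215,210] for p,_ in sc])
Mt=np.array([m for _,m in top]);Ms=np.array([m for _,m in sc])
def W(x,M):
    c,s=np.cos(x[2]),np.sin(x[2]); return M@np.array([[c,-s,0],[s,c,0],[0,0,1]]).T+[x[0],x[1],0]
def res(x,w=(1,1)): return np.r_[w[0]*(proj(T,W(x,Mt))-pt).ravel(),w[1]*(proj(S,W(x,Ms))-ps).ravel()]
for w in ((1,1),(1,0),(0,1)):
    r=least_squares(res,[.6,-.2,-.3],args=(w,)); print(w,r.x.round(4),np.degrees(r.x[2]).round(2))
    print(res(r.x).reshape(-1,2).round(1).tolist())
E
python3 fit.py
```

```text
(1, 1) [ 0.4921 -0.3367 -0.3237] -18.55
[[-0.4, -0.1], [-1.8, 2.0], [0.1, 1.5], [0.6, -3.4], [4.1, 0.3], [0.1, 0.5], [-0.8, -1.1], [-0.9, -1.8], [-0.8, -3.0], [2.7, -2.3], [-1.3, 2.2]]
(1, 0) [ 0.4923 -0.3358 -0.3212] -18.4
[[-0.8, -0.3], [-2.2, 1.9], [-0.2, 1.3], [-0.1, -3.6], [3.5, -0.2], [-0.3, 0.2], [-0.9, -1.3], [-1.1, -2.0], [-0.9, -3.3], [2.5, -2.8], [-1.3, 1.9]]
(0, 1) [ 0.4912 -0.3393 -0.332 ] -19.02
[[0.5, 0.4], [-0.6, 2.2], [1.0, 2.4], [2.5, -2.7], [5.5, 1.9], [0.9, 1.6], [-0.5, -0.5], [-0.2, -1.3], [-0.9, -2.2], [3.0, -0.8], [-1.4, 3.2]]
```

```bash
cat >> fit.py <<'E'
print("drop back")
mask=np.ones((11,2));mask[[3,4,9]]=0
r=least_squares(lambda x:res(x)*mask.ravel(),[.49,-.33,-.3]);x=r.x;print(x.round(4),np.degrees(x[2]),res(x).reshape(-1,2).round(1).tolist())
def draw(x,off=0):
  for n,c,o,k,sh in(("top",T,(255,185),4,(190,150)),("scene",S,(215,210),4,(195,150))):
    im=cv2.imread(f"pics/{n}0.png"); im=im[o[1]:o[1]+sh[1],o[0]:o[0]+sh[0]]; im=cv2.resize(im,None,fx=k,fy=k,interpolation=cv2.INTER_CUBIC)
    def poly(M,col):
        p=(proj(c,W(x,np.array(M,float)))-o)*k; cv2.polylines(im,[p.astype(int)],True,col,1)
    poly([(-.137,.013,.0615),(-.137,.047,.0615),(-.107,.047,.0615),(-.107,.013,.0615)],(0,0,255))
    poly([(-.098,.1055,.096),(-.098,-.0415,.096),(.028,-.0415,.096),(.028,.1055,.096)],(0,255,0))
    poly([(-.095,.105,0),(-.095,-.105,0),(.095,-.105,0),(.095,.105,0)],(255,0,0))
    poly([(-.095,-.0415,.09),(-.095,-.105,.09),(.095,-.105,.098),(.095,.105,.098)],(255,0,255))
    a=np.linspace(0,6.28,20); poly(np.c_[-.072+.009*np.cos(a),-.074+.009*np.sin(a),0*a+.105],(0,255,255))
    poly([(-.092,.022,.102),(-.092,.038,.102)],(255,255,0))
    cv2.imwrite(f"pics/{n}_ov.png",im)
draw(x)
for nm,m in dict(pad=(-.122,.03,.0615),edge=(-.098,.032,.092),hinge=(.028,.032,.092)).items(): print(nm,W(x,np.array([m])).round(4))
E
python3 fit.py
```

```text
(1, 1) [ 0.4921 -0.3367 -0.3237] -18.55
[[-0.4, -0.1], [-1.8, 2.0], [0.1, 1.5], [0.6, -3.4], [4.1, 0.3], [0.1, 0.5], [-0.8, -1.1], [-0.9, -1.8], [-0.8, -3.0], [2.7, -2.3], [-1.3, 2.2]]
(1, 0) [ 0.4923 -0.3358 -0.3212] -18.4
[[-0.8, -0.3], [-2.2, 1.9], [-0.2, 1.3], [-0.1, -3.6], [3.5, -0.2], [-0.3, 0.2], [-0.9, -1.3], [-1.1, -2.0], [-0.9, -3.3], [2.5, -2.8], [-1.3, 1.9]]
(0, 1) [ 0.4912 -0.3393 -0.332 ] -19.02
[[0.5, 0.4], [-0.6, 2.2], [1.0, 2.4], [2.5, -2.7], [5.5, 1.9], [0.9, 1.6], [-0.5, -0.5], [-0.2, -1.3], [-0.9, -2.2], [3.0, -0.8], [-1.4, 3.2]]
drop back
[ 0.4932 -0.3378 -0.3266] -18.711047945674846 [[0.3, -0.7], [-0.9, 1.3], [0.8, 1.0], [1.6, -3.9], [4.9, 0.1], [0.8, 0.1], [0.2, -1.1], [0.2, -1.8], [0.2, -3.0], [3.7, -2.0], [-0.3, 2.3]]
pad [[ 0.3873 -0.2703  0.0615]]
edge [[ 0.4107 -0.2761  0.092 ]]
hinge [[ 0.53   -0.3165  0.092 ]]
```

```bash
sleep 1
```

```text
(no output)
```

View pics/top_ov.png

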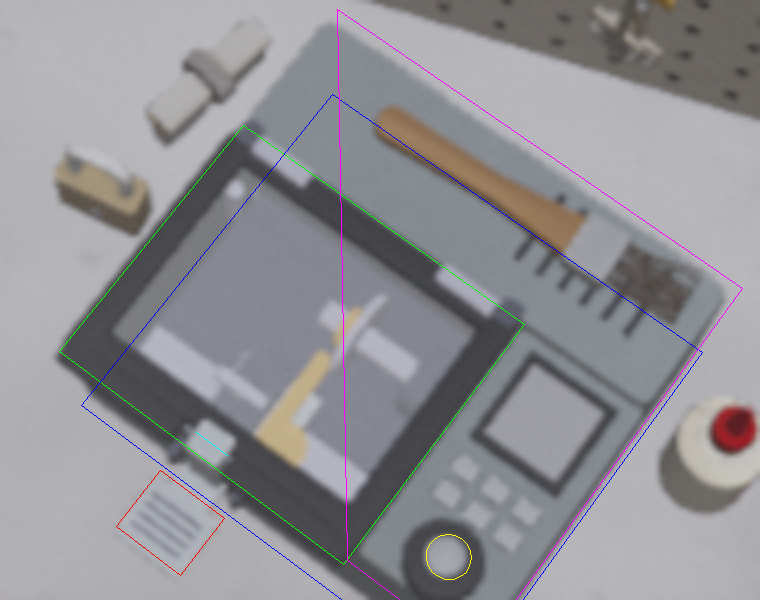

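View pics/scene_ov.png

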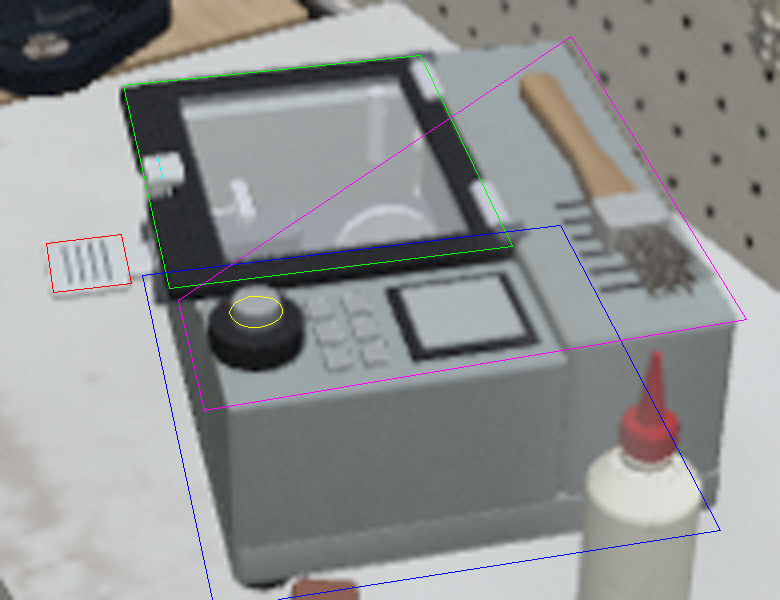

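```bash
cat >> h.py <<'E'
X=np.array([.4932,-.3378,-.3266])
def W(M,x=X):
    c,s=np.cos(x[2]),np.sin(x[2]); return np.atleast_2d(M)@np.array([[c,-s,0],[s,c,0],[0,0,1]]).T+[x[0],x[1],0]
def Minv(P,x=X):
    c,s=np.cos(x[2]),np.sin(x[2]); return (np.atleast_2d(P)-[x[0],x[1],0])@np.array([[c,-s,0],[s,c,0],[0,0,1]])
def cmd(target,yaw=None,down=True):
    from bench import robot
    from scipy.spatial.transform import Rotation as Ro
    s=robot.state(); R=np.array(s["tool_rot"]); p=np.array(s["position"])
    sh=R.T@(np.array(target)-p)
    rv=np.zeros(3)
    if yaw is not None:
        z=np.array([np.cos(yaw),np.sin(yaw),0]); y=np.array([0,0,-1.]); x_=np.cross(y,z)
        rv=np.degrees(Ro.from_matrix(R.T@np.c_[x_,y,z]).as_rotvec())
    print("t",s["time_s"],"pos",p.round(4),"mach",Minv(p).round(4),"F",np.round(s["wrist_force"],2),"w",round(s["width"],4))
    print("turn",rv.round(1),"shift",sh.round(4))
E
python3 - <<'E'
from h import *
T=cam("top")
for uv in [(185,140),(480,230),(238,155),(165,325),(435,412),(160,215),(210,215)]: print(uv,atz(T,uv,0).round(3),atz(T,uv,.15).round(3))
cmd([.30,.42,.38],np.radians(-18.7)); print(W([-.183,.03,.2]))
E
```

```text
(185, 140) [0.66  0.062 0.   ] [0.595 0.    0.15 ]
(480, 230) [ 0.659 -0.533  0.   ] [ 0.595 -0.511  0.15 ]
(238, 155) [ 0.662 -0.049  0.   ] [ 0.597 -0.095  0.15 ]
(165, 325) [ 0.309 -0.047  0.   ] [ 0.294 -0.093  0.15 ]
(435, 412) [ 0.317 -0.538  0.   ] [ 0.3   -0.515  0.15 ]
(160, 215) [0.498 0.045 0.   ] [ 0.456 -0.014  0.15 ]
(210, 215) [ 0.528 -0.044  0.   ] [ 0.482 -0.091  0.15 ]
t 0.1 pos [0.1466 0.6071 0.207 ] mach [[-0.6315  0.7837  0.207 ]] F [ 0.48  0.4  -0.  ] w 0.0855
turn [ 0.1 95.1  0.1] shift [ 0.1931 -0.1727 -0.1461]
[[ 0.32949837 -0.25067494  0.2       ]]
```

>>> apply_moves([
  [0, 40, 0, 0.19, -0.17, -0.145, 0.085],
  [0, 40, 0, 0.19, -0.17, -0.145, 0.085],
  [0, 40, 0, 0.19, -0.17, -0.145, 0.085],
  [0, 40, 0, 0.19, -0.17, -0.145, 0.085],
  [0, 40, 0, 0.19, -0.17, -0.145, 0.085],
])

```text
time_s: 0.6
position: [0.2758, 0.4474, 0.3532]
tool_rot: [[0.589, -0.001, 0.808], [-0.808, -0.002, 0.589], [0.001, -1.0, -0.002]]
wrist_force: [1.1, 0.3, 0.1]
width: 0.0852
```

```bash
python3 -c "
from h import *
cmd([.40,.15,.38],np.radians(-18.7))"
```

```text
t 0.6 pos [0.2758 0.4474 0.3532] mach [[-0.4578  0.674   0.3532]] F [1.12 0.29 0.1 ] w 0.0852
turn [ 0.1 54.8  0.1] shift [ 0.3135 -0.0263 -0.075 ]
```

>>> apply_moves([
  [0, 40, 0, 0.31, -0.026, -0.075, 0.085],
  [0, 40, 0, 0.31, -0.026, -0.075, 0.085],
  [0, 40, 0, 0.31, -0.026, -0.075, 0.085],
  [0, 40, 0, 0.31, -0.026, -0.075, 0.085],
  [0, 40, 0, 0.31, -0.026, -0.075, 0.085],
])

```text
time_s: 1.1
position: [0.3707, 0.2168, 0.3736]
tool_rot: [[-0.074, -0.001, 0.997], [-0.997, -0.002, -0.074], [0.002, -1.0, -0.001]]
wrist_force: [0.8, -0.2, 0.7]
width: 0.0849
```

```bash
python3 -c "
from h import *
cmd([.40,-.1,.36],np.radians(-18.7))"
```

```text
t 1.1 pos [0.3707 0.2168 0.3736] mach [[-0.294   0.486   0.3736]] F [ 0.77 -0.21  0.73] w 0.0849
turn [ 0.  14.5  0.1] shift [0.3138 0.0141 0.0526]
```

>>> apply_moves([
  [0, 14.5, 0, 0.31, 0.014, 0.03, 0.085],
  [0, 14.5, 0, 0.31, 0.014, 0.03, 0.085],
  [0, 14.5, 0, 0.31, 0.014, 0.03, 0.085],
  [0, 14.5, 0, 0.31, 0.014, 0.03, 0.085],
  [0, 14.5, 0, 0.31, 0.014, 0.03, 0.085],
])

```text
time_s: 1.6
position: [0.3756, -0.0328, 0.3625]
tool_rot: [[-0.321, -0.001, 0.947], [-0.947, -0.001, -0.321], [0.001, -1.0, -0.001]]
wrist_force: [1.0, -0.5, 1.1]
width: 0.0848
```

```bash
python3 -c "
from h import *
cmd([.33,-.251,.20],np.radians(-18.7))"
```

```text
t 1.6 pos [ 0.3756 -0.0328  0.3625] mach [[-0.2092  0.2511  0.3625]] F [ 1.02 -0.48  1.05] w 0.0848
turn [ 0.  -0.   0.1] shift [0.2211 0.1627 0.0269]
```

>>> apply_moves([
  [0, 0, 0, 0.15, 0.03, 0.01, 0.085],
  [0, 0, 0, 0.22, 0.08, 0.027, 0.085],
  [0, 0, 0, 0.22, 0.16, 0.027, 0.085],
  [0, 0, 0, 0.22, 0.16, 0.027, 0.085],
  [0, 0, 0, 0.22, 0.16, 0.027, 0.085],
])

```text
time_s: 2.1
position: [0.334, -0.228, 0.226]
tool_rot: [[-0.322, 0.002, 0.947], [-0.947, 0.001, -0.322], [-0.001, -1.0, 0.001]]
wrist_force: [2.4, 0.9, -1.9]
width: 0.085
```

```bash
cat > look.py <<'E'
import sys,cv2,numpy as np
from bench import imaging
from h import *
tag=sys.argv[1]
ims=[]
for n,o,sh in (("top",(205,185),(240,180)),("scene",(190,150),(240,180))):
    d=imaging.get_image(n); im=d["pixels"][:,:,::-1]; cv2.imwrite(f"pics/{n}_{tag}_full.png",im)
    if len(sys.argv)>2: continue
    cv2.imwrite(f"pics/{n}_{tag}.png",cv2.resize(im[o[1]:o[1]+sh[1],o[0]:o[0]+sh[0]],None,fx=3.3,fy=3.3,interpolation=cv2.INTER_CUBIC))
E
python3 look.py a; python3 -c "
from h import *
cmd(W([-.1755,.03,.10])[0],np.radians(-18.7))"
```

```text
t 2.2 pos [ 0.3296 -0.2314  0.224 ] mach [[-0.1891  0.0483  0.224 ]] F [-0.56  0.78  1.23] w 0.0851
turn [ 0.3 -0.7  0.2] shift [0.0178 0.124  0.0145]
```

View pics/top_a.png

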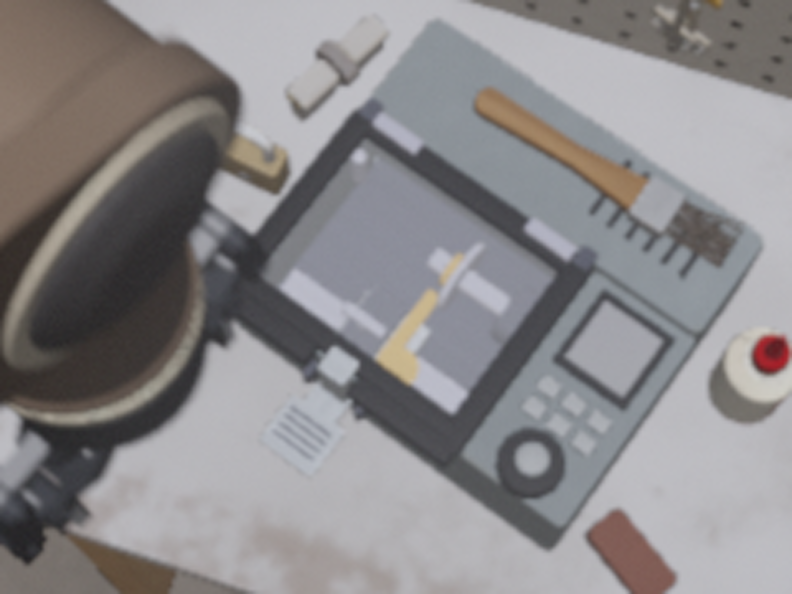

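View pics/scene_a.png

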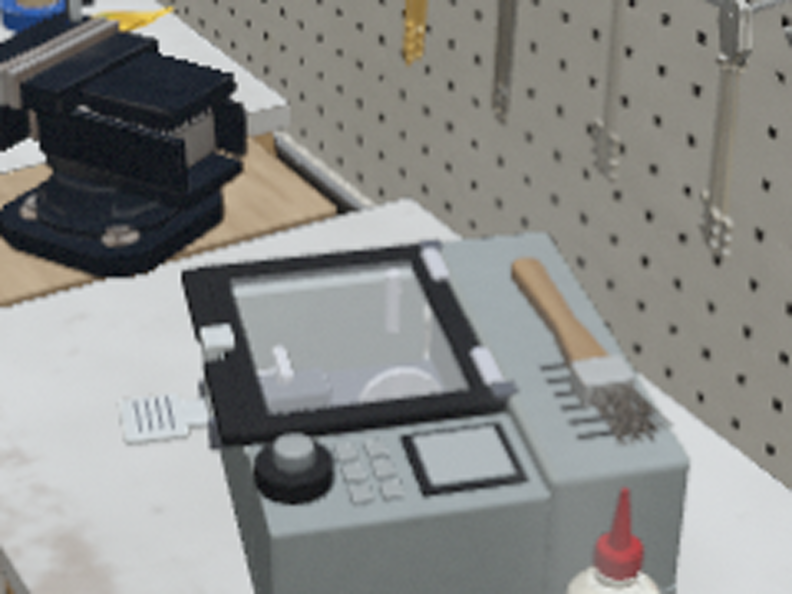

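```bash
python3 -c "
from h import *
for n in('scene','top'): print(proj(cam(n),[[.33,-.231,.224],[.33+.0473,-.231-.016,.22]]))
im=cv2.imread('pics/scene_a_full.png')[120:320,60:320]; cv2.imwrite('pics/sa2.png',cv2.resize(im,None,fx=3,fy=3))"
```

```text
[[181.45264096 179.04166518]
 [217.02275863 178.54541622]]
[[253.16635597 321.18075088]
 [275.61117365 294.15846702]]
```

View pics/sa2.png

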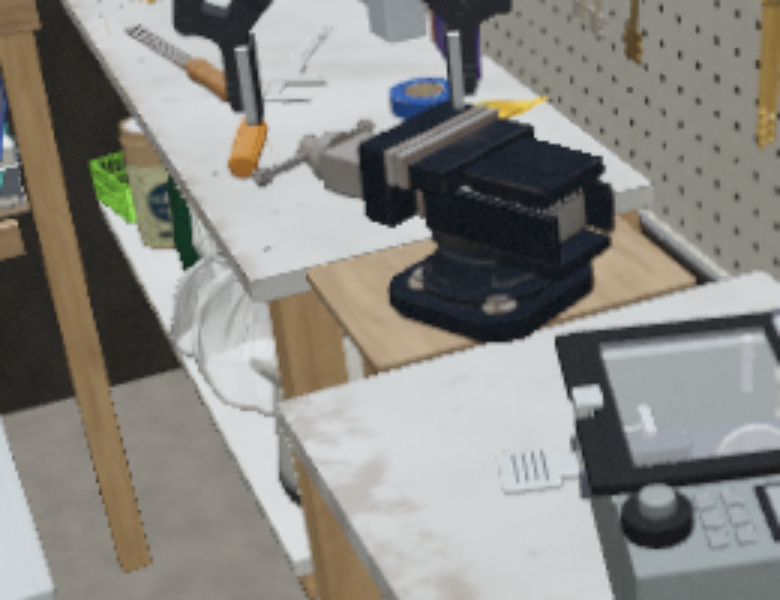

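View pics/top_a_full.png

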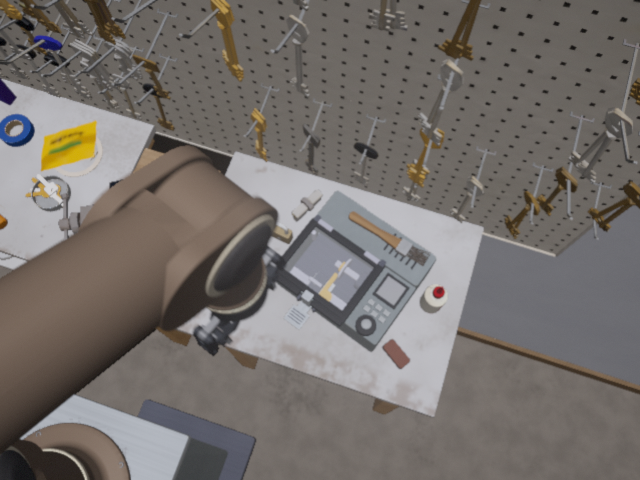

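```bash
python3 -c "
from bench import robot,imaging
from h import *
print(robot.state()['position'].__repr__())
d=imaging.get_image('scene');im=d['pixels'][:,:,::-1].copy();c=cam('s',d)
s=robot.state();p=np.array(s['position']);R=np.array(s['tool_rot']);print(p,s['time_s'])
for col,dy in(((0,0,255),0),((0,255,0),-.03)):
  for dz in(-.0425,0,.0425):
    u=proj(c,p+R@[0,dy,dz])[0];print(u);cv2.circle(im,tuple(int(v) for v in u),1,col,-1)
cv2.imwrite('pics/sb.png',cv2.resize(im[90:230,100:290],None,fx=4,fy=4,interpolation=cv2.INTER_CUBIC))"
```

```text
array([ 0.32963516, -0.2314004 ,  0.22402133])
[ 0.33207831 -0.22866661  0.22557755] 2.25
[151.82790525 179.60842948]
[182.19563201 177.13270741]
[212.26230303 174.75461268]
[149.03337922 159.77848057]
[179.98797891 157.39081187]
[210.63697178 155.12473501]
```

View pics/sb.png

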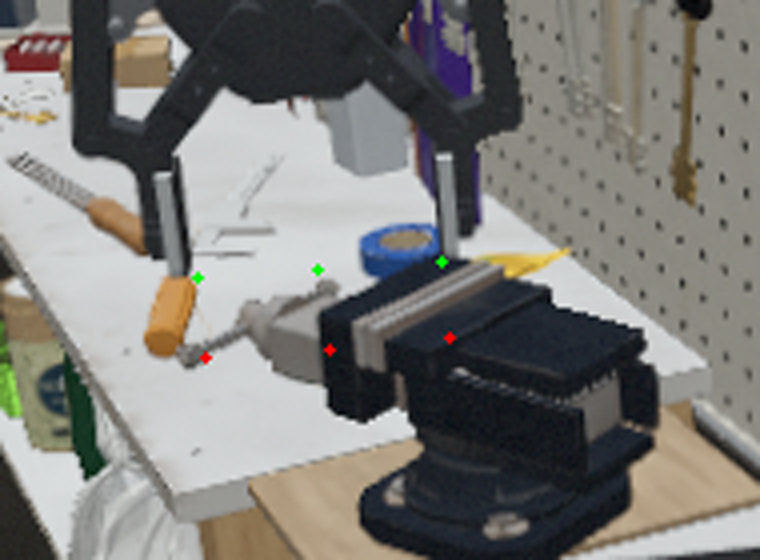

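```bash
cat > ov.py <<'E'
from bench import robot,imaging
from h import *
import sys
n,tag,x0,y0,w,h,k=sys.argv[1:3]+[int(a) for a in sys.argv[3:]]
d=imaging.get_image(n);im=d['pixels'][:,:,::-1].copy();c=cam(n,d)
s=robot.state();p=np.array(s['position']);R=np.array(s['tool_rot']);print(p,s['time_s'],np.round(s['wrist_force'],1),Minv(p).round(4))
im=cv2.resize(im[y0:y0+h,x0:x0+w],None,fx=k,fy=k,interpolation=cv2.INTER_CUBIC)
for col,dy in(((0,0,255),0),((0,255,0),-.03)):
  for dz in(-.0425,.0425):
    u=(proj(c,p+R@[0,dy,dz])[0]-[x0,y0])*k+k/2;cv2.circle(im,tuple(int(v) for v in u),3,col,-1)
cv2.imwrite(f'pics/{tag}.png',im)
E
python3 ov.py top tb 180 220 150 150 4; python3 ov.py scene sb2 100 70 190 150 4
```

```text
[ 0.33394366 -0.22697153  0.22660924] 2.3 [0.4 0.5 0.7] [[-0.1864  0.0539  0.2266]]
[ 0.3350897  -0.2260739   0.22721911] 2.35 [ 1.   0.4 -0.5] [[-0.1856  0.0551  0.2272]]
```

View pics/tb.png

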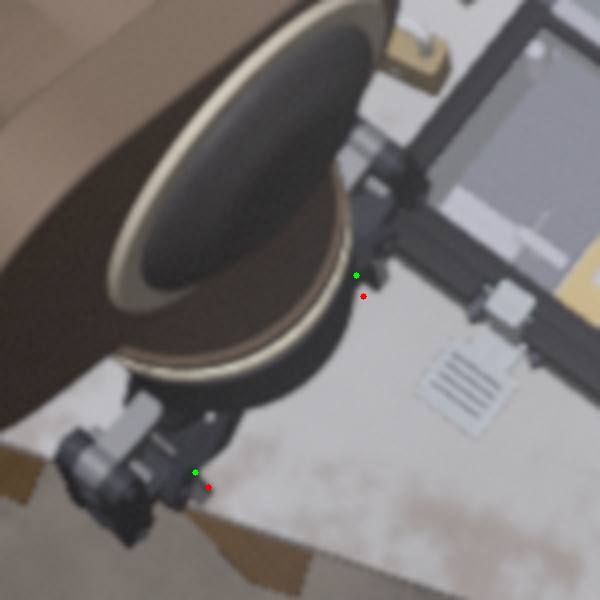

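View pics/sb2.png

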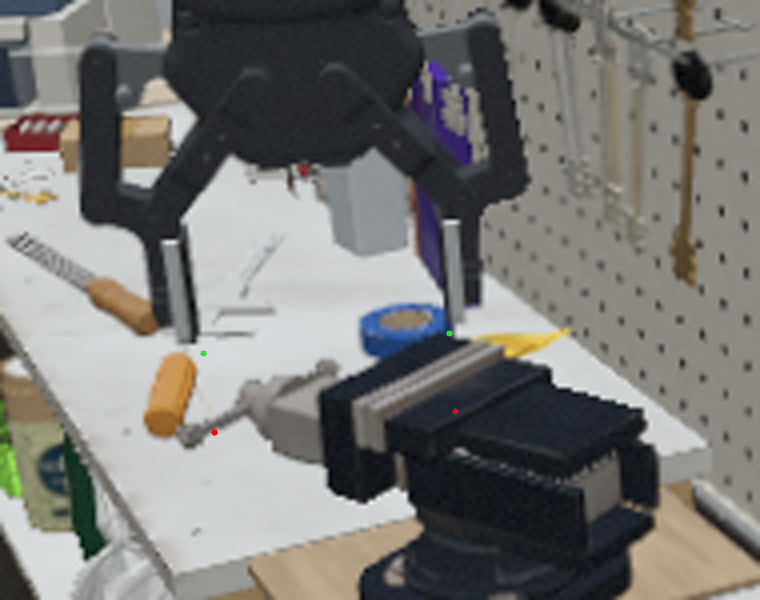

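```bash
cat >> h.py <<'E'
def tri(ut,us):
    (o1,d1),(o2,d2)=ray(cam("top"),ut),ray(cam("scene"),us)
    A=np.c_[d1,-d2]; l=np.linalg.lstsq(A,o2-o1,rcond=None)[0]
    a,b=o1+l[0]*d1,o2+l[1]*d2; return (a+b)/2,np.linalg.norm(a-b)
E
python3 -c "
from h import *
print(tri((251.2,316.7),(180.2,152.2)))
print(tri((180+375/4,220+278/4),(100+457/4,70+318/4)))
print(tri((180+197/4,220+495/4),(100+187/4,70+340/4)))
print('pad',tri(np.array((148,460))/3.5+[255,185],np.array((70,214))/3.2+[215,210]))
print('button',tri(np.array((390,487))/3.5+[255,185],np.array((206,242))/3.2+[215,210]))
print('gl',tri(np.array((55,303))/3.5+[255,185],np.array((98,74))/3.2+[215,210]))
print('gr',tri(np.array((298,490))/3.5+[255,185],np.array((135,240))/3.2+[215,210]))
im=cv2.imread('pics/top_a_full.png')
from bench import robot
s=robot.state();print(s['position'],s['time_s'],s['qvel'])
"
```

```text
(array([ 0.33012568, -0.23384821,  0.26508228]), np.float64(0.003313282920041633))
(array([ 0.37438702, -0.24970714,  0.26542058]), np.float64(0.0026489515095330226))
(array([ 0.2872244 , -0.21908989,  0.26499914]), np.float64(0.0032791204756850325))
pad (array([ 0.38661029, -0.2700172 ,  0.05940933]), np.float64(0.0005061021629149849))
button (array([ 0.4013615 , -0.38387122,  0.10793632]), np.float64(0.0018458871055963282))
gl (array([ 0.43584715, -0.20608014,  0.09247265]), np.float64(0.0037346812890580966))
gr (array([ 0.38863949, -0.34341592,  0.08913974]), np.float64(0.0018976453627410795))
[ 0.3350897  -0.2260739   0.22721911] 2.35 [-0.13884147 -0.77951297 -2.78975219 -0.76389708  0.12836183  0.23692521
 -0.12275788]
```

>>> apply_moves([
  [0, 0, 0, 0, 0, 0, 0.085],
  [0, 0, 0, 0, 0, 0, 0.085],
  [0, 0, 0, 0, 0, 0, 0.085],
])

```text
time_s: 2.65
position: [0.3358, -0.2255, 0.2276]
tool_rot: [[-0.319, -0.0, 0.948], [-0.948, -0.001, -0.319], [0.001, -1.0, -0.0]]
wrist_force: [-0.6, 0.9, -0.1]
width: 0.0846
```

```bash
python3 ov.py top tc 180 220 150 150 4; python3 ov.py scene sc 100 70 190 150 4; python3 -c "
from bench import robot
s=robot.state();print({k:s[k] for k in('q','qvel','tool_rot','wrist_force')},robot.tip_reach, [a for a in dir(robot) if a[0]!='_'])"
```

```text
[ 0.33556668 -0.22562832  0.22750765] 2.7 [-0.4 -1.1  0.9] [[-0.1853  0.0557  0.2275]]
[ 0.33545658 -0.22576321  0.22745123] 2.75 [0.8 0.6 0.1] [[-0.1853  0.0555  0.2275]]
{'q': array([-41.85580774,  -7.5437793 ,  66.02943843, 120.85139786,
         7.82532263,  62.4683235 ,   1.69875307]), 'qvel': array([0.06811357, 0.08936769, 0.44497108, 0.07411012, 0.01130826,
       0.03987247, 0.09449445]), 'tool_rot': array([[-3.19821140e-01, -6.29584246e-04,  9.47477726e-01],
       [-9.47477643e-01, -5.72937860e-04, -3.19821492e-01],
       [ 7.44200434e-04, -9.99999638e-01, -4.13279359e-04]]), 'wrist_force': array([0.7623523 , 0.56713362, 0.11460573])} 0.008 ['MotionError', 'state', 'tip_reach']
```

View pics/tc.png

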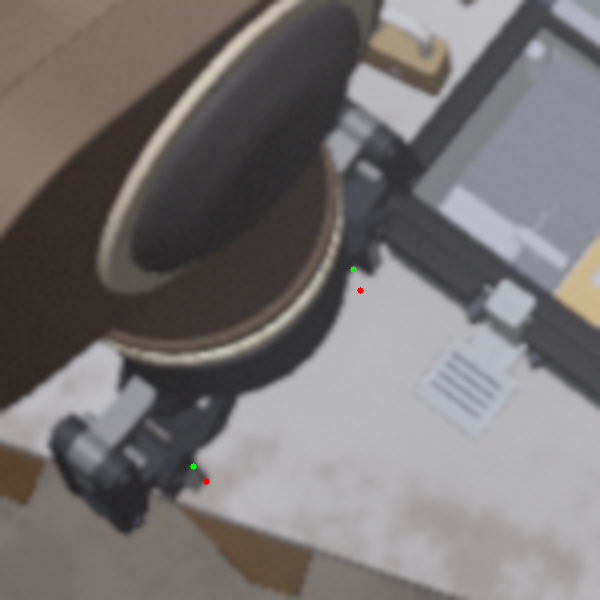

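View pics/sc.png

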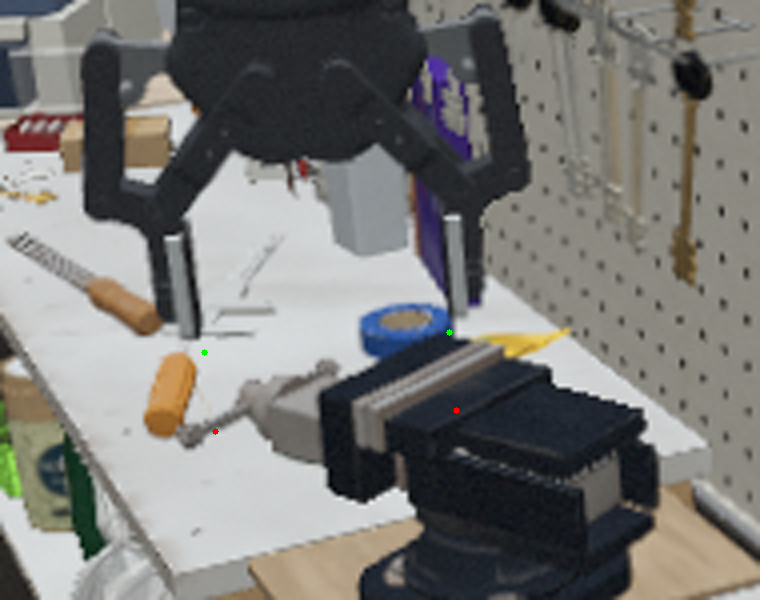

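```bash
python3 -c "
from h import *
r=tri((180+371/4,220+268/4),(100+462/4,70+316/4));l=tri((180+193/4,220+488/4),(100+190/4,70+338/4))
print(r,l);m=(r[0]+l[0])/2;print(m,m-[.3355,-.2257,.2275])
"
```

```text
(array([ 0.37731737, -0.24709711,  0.26473544]), np.float64(0.002501142801689617)) (array([ 0.28891238, -0.21691838,  0.26465606]), np.float64(0.0031210040005550093))
[ 0.33311488 -0.23200775  0.26469575] [-0.00238512 -0.00630775  0.03719575]
```

```bash
python3 -c "
from h import *
cmd(np.r_[(W([-.175,.03,0])[0]-[-.0024,-.0063,0])[:2],.13],np.radians(-18.7))"
```

```text
t 2.75 pos [ 0.3355 -0.2258  0.2275] mach [[-0.1853  0.0555  0.2275]] F [0.76 0.57 0.11] w 0.0852
turn [0. 0. 0.] shift [0.0187 0.0975 0.0106]
```

>>> apply_moves([
  [0, 0, 0, 0.019, 0.02, 0.01, 0.085],
  [0, 0, 0, 0.019, 0.05, 0.01, 0.085],
  [0, 0, 0, 0.019, 0.08, 0.01, 0.085],
  [0, 0, 0, 0.019, 0.097, 0.01, 0.085],
  [0, 0, 0, 0.019, 0.097, 0.01, 0.085],
])

```text
time_s: 3.25
position: [0.3371, -0.2466, 0.1287]
tool_rot: [[-0.321, -0.006, 0.947], [-0.947, -0.0, -0.321], [0.002, -1.0, -0.005]]
wrist_force: [0.4, 0.0, 0.4]
width: 0.0852
```

```bash
python3 ov.py top td 200 220 150 150 4; python3 ov.py scene sd 130 120 190 150 4;python3 -c "
from bench import robot
s=robot.state();print(s['q'])"
```

```text
[ 0.33792015 -0.24720875  0.13006323] 3.3 [-0.2 -0.3  0.8] [[-0.1761  0.036   0.1301]]
[ 0.33872543 -0.24750327  0.13092252] 3.35 [-0.5 -0.8  1.5] [[-0.1753  0.036   0.1309]]
[-27.2095158   16.60693547  68.20218583 126.30587783 -20.391904
  49.22701352  35.08865455]
```

View pics/td.png

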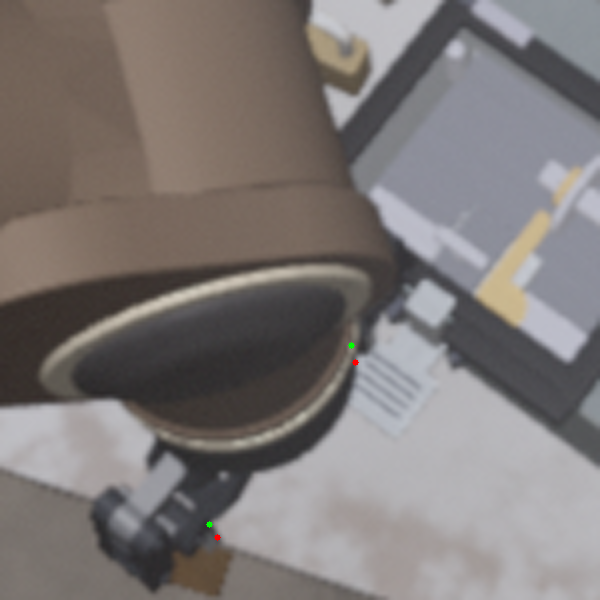

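View pics/sd.png

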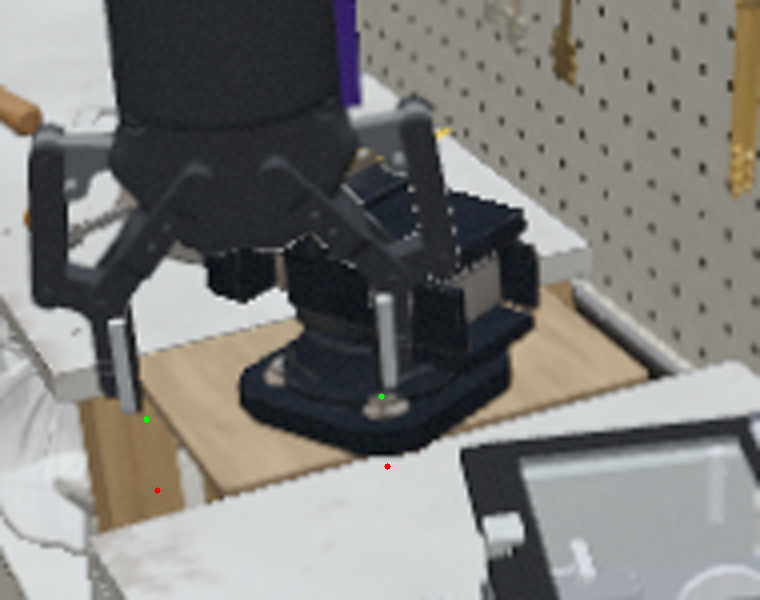

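>>> apply_moves([
  [0, 0, 0, 0, 0.015, 0, 0.085],
  [0, 0, 0, 0, 0.03, 0, 0.085],
  [0, 0, 0, 0, 0.045, 0, 0.085],
  [0, 0, 0, 0, 0.055, 0, 0.085],
  [0, 0, 0, 0, 0.055, 0, 0.085],
])

```text
time_s: 3.85
position: [0.339, -0.2473, 0.0761]
tool_rot: [[-0.32, -0.001, 0.947], [-0.947, -0.001, -0.32], [0.001, -1.0, -0.0]]
wrist_force: [0.1, 0.1, -0.3]
width: 0.0849
```

```bash
python3 ov.py top te 200 220 150 150 4; python3 ov.py scene se 150 150 150 150 5;python3 -c "
from bench import robot
s=robot.state();print(s['q'])"
```

```text
[ 0.33908635 -0.24763304  0.07654317] 3.9 [ 0.3 -0.1  0.1] [[-0.1749  0.036   0.0765]]
[ 0.33920471 -0.24778184  0.07673788] 3.95 [ 0.1 -0.5 -0.7] [[-0.1747  0.0359  0.0767]]
[-18.24968741  22.58052634  59.4489537  129.13523318 -29.0959417
  42.69997031  42.69980022]
```

View pics/te.png

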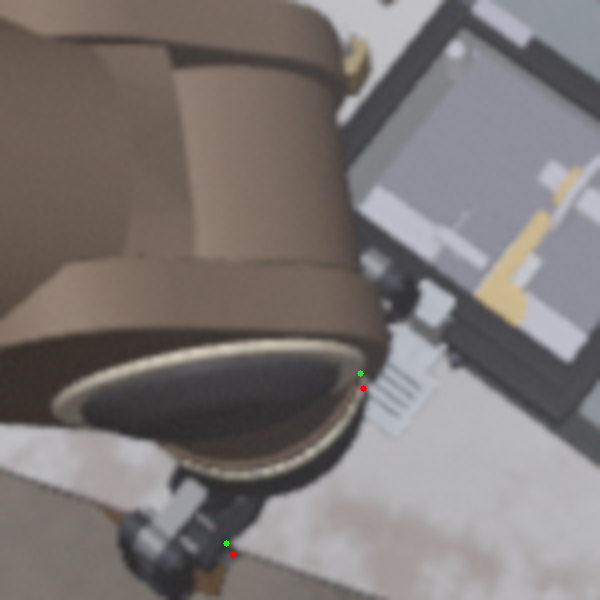

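View pics/se.png

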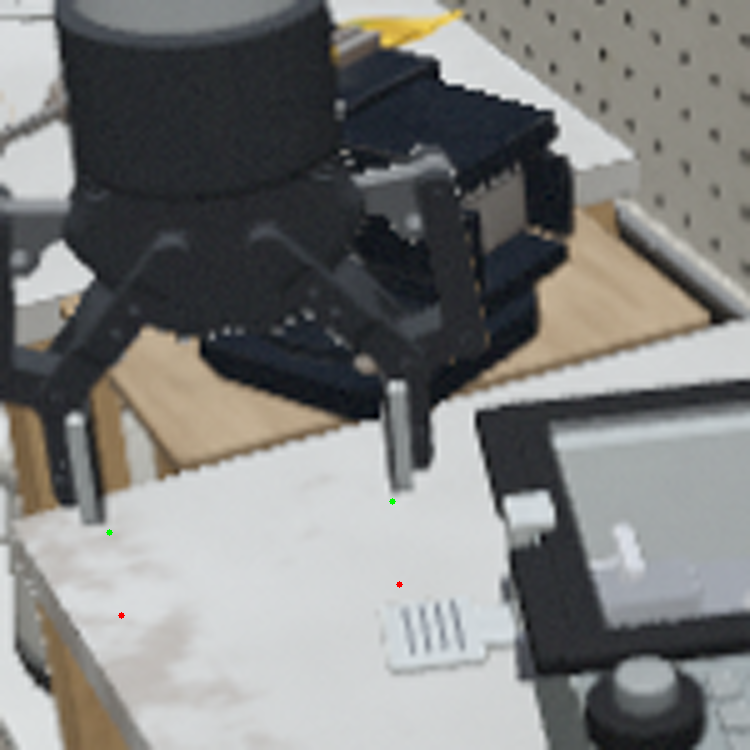

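```bash
cat >> h.py <<'E'
def aty(c,uv,ym):
    o,d=ray(c,uv); a=Minv(o)[0]; b=Minv(o+d)[0]-a; return a+b*(ym-a[1])/b[1]
E
python3 -c "
from h import *
S=cam('scene')
for ym in(.018,.029,.036): print(aty(S,(150+400/5,150+487/5),ym).round(4),aty(S,(150+93/5,150+522/5),ym).round(4), 'knuckle',aty(S,(150+485/5,150+330/5),ym).round(4),aty(S,(150+430/5,150+465/5),ym).round(4))
"
```

```text
[-0.1297  0.018   0.1217] [-0.2192  0.018   0.1209] knuckle [-0.1017  0.018   0.1712] [-0.1204  0.018   0.1281]
[-0.1292  0.029   0.115 ] [-0.2202  0.029   0.1142] knuckle [-0.1008  0.029   0.1653] [-0.1198  0.029   0.1215]
[-0.1289  0.036   0.1107] [-0.2209  0.036   0.1099] knuckle [-0.1003  0.036   0.1616] [-0.1194  0.036   0.1173]
```

>>> apply_moves([
  [4, 0, 0, 0, 0, 0, 0.085],
  [8, 0, 0, 0, 0, 0, 0.085],
  [8, 0, 0, 0, 0, 0, 0.085],
])

```text
time_s: 4.25
position: [0.3381, -0.2468, 0.0772]
tool_rot: [[-0.322, 0.134, 0.937], [-0.947, -0.044, -0.319], [-0.002, -0.99, 0.141]]
wrist_force: [0.3, 0.3, 0.5]
width: 0.0851
```

```bash
python3 ov.py scene sf 150 150 150 150 5;python3 -c "
from bench import robot
s=robot.state();print(s['q'])"
```

```text
[ 0.33924151 -0.24710354  0.07744691] 4.3 [ 0.6  0.7 -0.6] [[-0.1749  0.0365  0.0774]]
[-19.10290499  15.93482636  59.41899722 135.31113147 -31.67939333
  32.63600889  46.03039739]
```

View pics/sf.png

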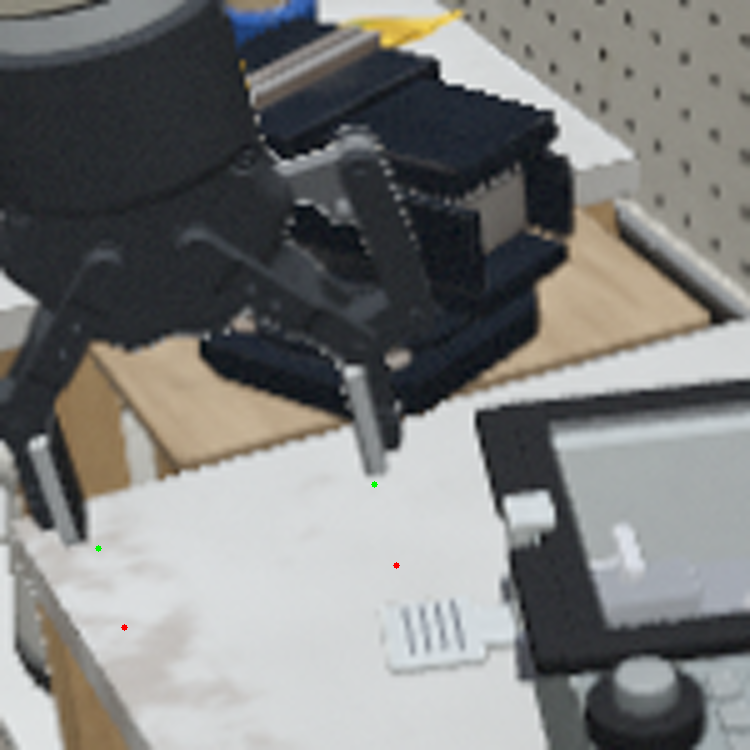

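```bash
python3 -c "
from h import *
S=cam('scene')
f=lambda u,v:(150+u/5,150+v/5)
for ym in(.018,.024): 
  for nm,u in dict(tip=(374,473),out=(400,440),kn=(432,308),padL=(388,652)).items(): print(ym,nm,aty(S,f(*u),ym).round(4))
"
```

```text
0.018 tip [-0.1369  0.018   0.1274]
0.018 out [-0.1285  0.018   0.1377]
0.018 kn [-0.1164  0.018   0.18  ]
0.018 padL [-0.1376  0.018   0.0632]
0.024 tip [-0.1367  0.024   0.1238]
0.024 out [-0.1283  0.024   0.1342]
0.024 kn [-0.1161  0.024   0.1768]
0.024 padL [-0.1374  0.024   0.059 ]
```

>>> apply_moves([
  [0, 0, 0, 0, 0.012, 0.001, 0.085],
  [0, 0, 0, 0, 0.024, 0.001, 0.085],
  [0, 0, 0, 0, 0.0355, 0.001, 0.085],
  [0, 0, 0, 0, 0.0355, 0.001, 0.085],
  [0, 0, 0, 0, 0.0355, 0.001, 0.085],
])

```text
time_s: 4.8
position: [0.3454, -0.2495, 0.0427]
tool_rot: [[-0.321, 0.132, 0.938], [-0.947, -0.044, -0.318], [-0.001, -0.99, 0.139]]
wrist_force: [-0.5, -0.3, -0.0]
width: 0.0848
```

```bash
python3 ov.py scene sg 150 150 150 150 5;python3 ov.py top tg 200 220 150 150 4;python3 -c "
from bench import robot
s=robot.state();print(s['q'])"
```

```text
[ 0.34543257 -0.24948487  0.04290427] 4.85 [ 0.2 -0.2 -0.2] [[-0.1683  0.0362  0.0429]]
[ 0.34543306 -0.24935264  0.0429614 ] 4.9 [ 0.6 -0.5  0.1] [[-0.1683  0.0364  0.043 ]]
[-10.66062802  20.66471513  50.38334888 135.95533863 -40.87904068
  28.72626382  53.98190828]
```

View pics/sg.png

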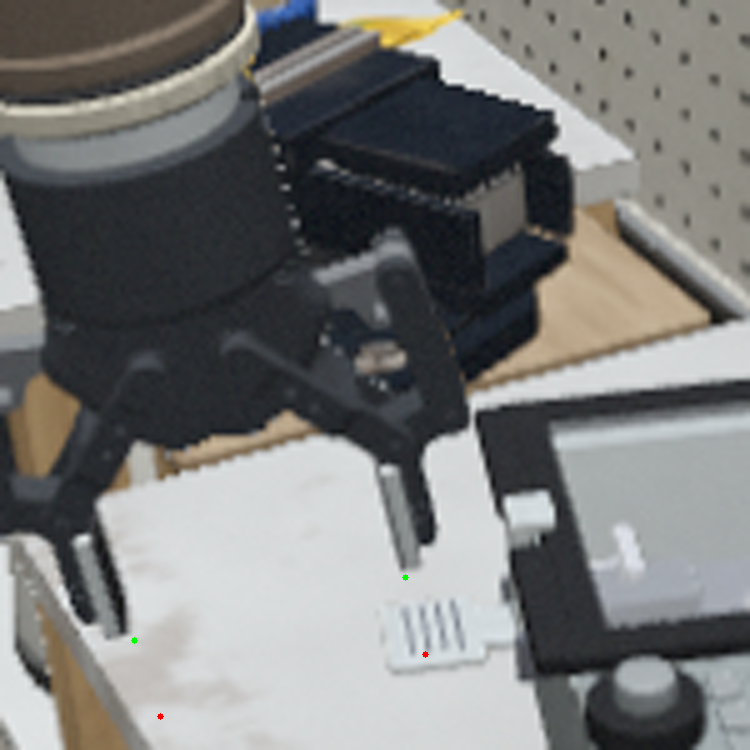

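View pics/tg.png

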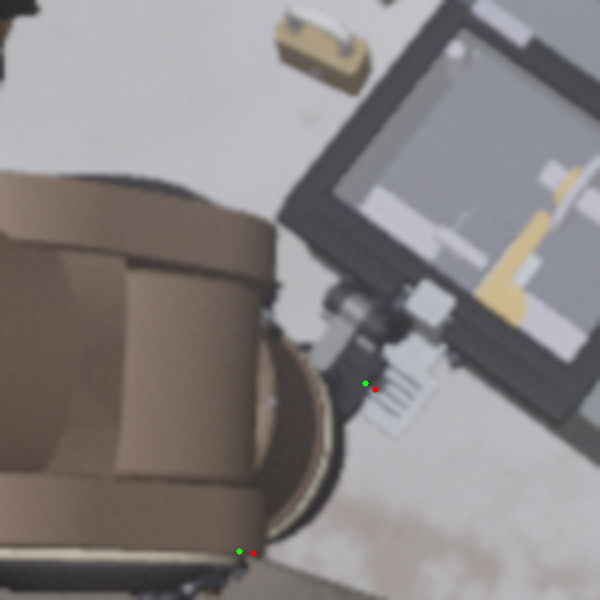

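```bash
python3 ov.py top tg2 265 270 70 75 8; python3 - <<'E'
from h import *
im=cv2.imread('pics/tg2.png')
T=cam('top');o=np.array([265,270]);k=8
P=W([(-.137,.013,.0615),(-.137,.047,.0615),(-.107,.047,.0615),(-.107,.013,.0615)])
cv2.polylines(im,[((proj(T,P)-o)*k).astype(int)],True,(255,0,255),1)
im=cv2.convertScaleAbs(im,alpha=1.5,beta=20)
cv2.imwrite('pics/tg3.png',im)
E
```

```text
[ 0.34541184 -0.2492429   0.04298024] 4.95 [-0.4 -0.1  0.3] [[-0.1684  0.0365  0.043 ]]
```

View pics/tg3.png

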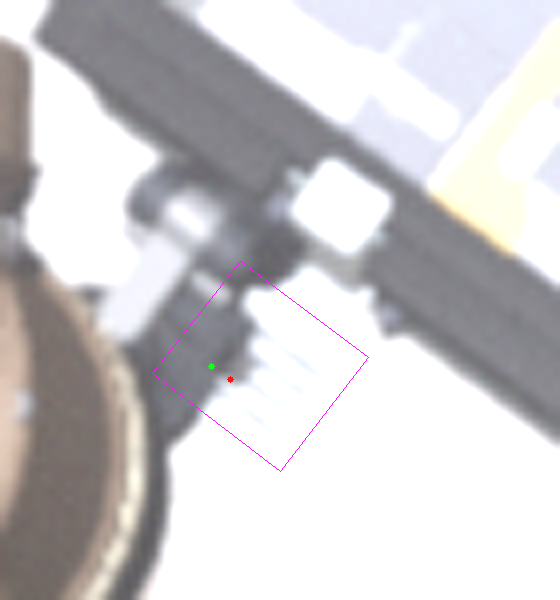

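```bash
python3 -c "
from h import *
S=cam('scene')
f=lambda u,v:(150+u/5,150+v/5)
for ym in(.02,.025): 
  for nm,u in dict(tip=(412,568),out=(430,545),kn=(467,430),padL=(388,652)).items(): print(ym,nm,aty(S,f(*u),ym).round(4))
"
```

```text
0.02 tip [-0.128   0.02    0.0915]
0.02 out [-0.1221  0.02    0.099 ]
0.02 kn [-0.1087  0.02    0.1375]
0.02 padL [-0.1376  0.02    0.0618]
0.025 tip [-0.1278  0.025   0.0882]
0.025 out [-0.1218  0.025   0.0958]
0.025 kn [-0.1083  0.025   0.1346]
0.025 padL [-0.1374  0.025   0.0583]
```

>>> apply_moves([
  [0, 0, 0, 0.004, 0.007, -0.002, 0.085],
  [0, 0, 0, 0.004, 0.013, -0.004, 0.085],
  [0, 0, 0, 0.004, 0.019, -0.005, 0.085],
  [0, 0, 0, 0.004, 0.019, -0.005, 0.085],
])

```text
time_s: 5.35
position: [0.3416, -0.2519, 0.0229]
tool_rot: [[-0.321, 0.133, 0.938], [-0.947, -0.043, -0.318], [-0.002, -0.99, 0.14]]
wrist_force: [-0.1, 0.5, 0.1]
width: 0.0853
```

```bash
python3 ov.py scene sh 170 180 120 100 6;python3 ov.py top th 265 270 70 75 8;python3 -c "
from bench import robot
s=robot.state();print(s['q'])"
```

```text
[ 0.3416819  -0.25209289  0.02319019] 5.4 [ 0.5 -0.9  0.8] [[-0.171   0.0326  0.0232]]
[ 0.34181028 -0.25225012  0.02339225] 5.45 [-0.4  0.5  0.5] [[-0.1708  0.0325  0.0234]]
[ -5.63565021  22.67461357  45.37810365 136.67571775 -45.76047728
  26.19642813  59.00123975]
```

View pics/sh.png

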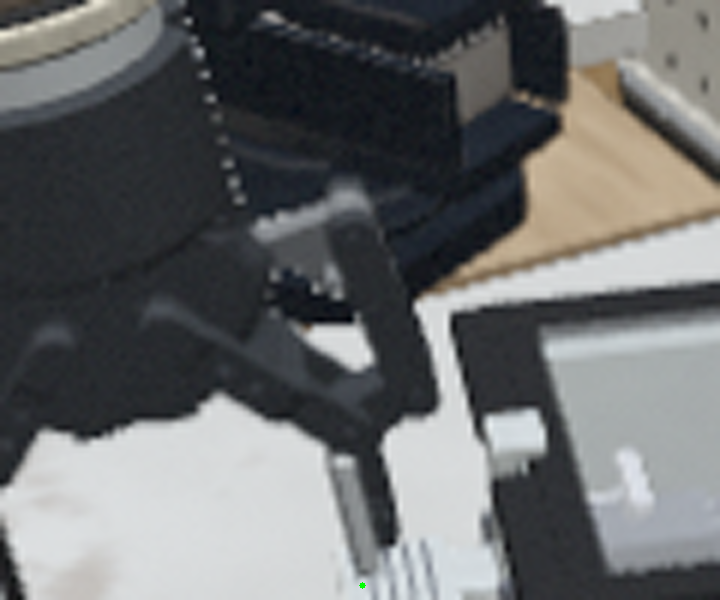

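View pics/th.png

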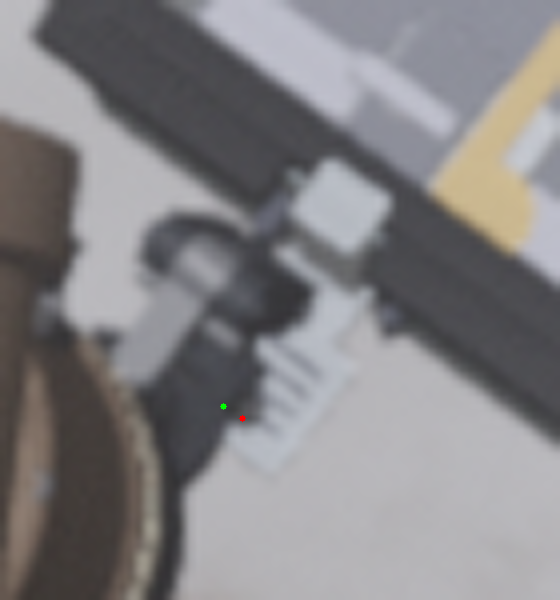

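>>> apply_moves([
  [0, 0, 0, 0.001, 0.002, 0, 0.085],
  [0, 0, 0, 0.001, 0.004, -0.001, 0.085],
  [0, 0, 0, 0.001, 0.006, -0.001, 0.085],
  [0, 0, 0, 0.001, 0.008, -0.001, 0.085],
  [0, 0, 0, 0.001, 0.008, -0.001, 0.085],
])

```text
time_s: 5.95
position: [0.3414, -0.2532, 0.0151]
tool_rot: [[-0.321, 0.133, 0.938], [-0.947, -0.044, -0.318], [-0.001, -0.99, 0.14]]
wrist_force: [-1.5, 1.1, 1.7]
width: 0.0849
```

```bash
python3 ov.py scene si 190 200 110 95 7;python3 -c "
from bench import robot
s=robot.state();print(s['wrist_force'],s['position'])"
```

```text
[ 0.34135235 -0.25320779  0.01519035] 6.0 [-1.7  0.2  1.1] [[-0.171   0.0314  0.0152]]
[-1.71606413  0.24518846  1.08272263] [ 0.34135235 -0.25320779  0.01519035]
```

View pics/si.png

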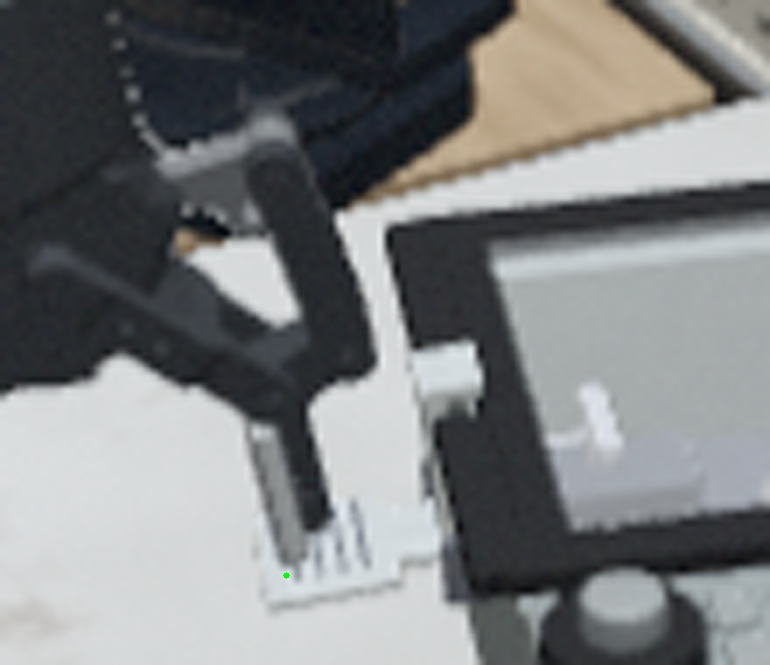

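>>> apply_moves([
  [0, 0, 0, 0, 0.001, 0, 0.085],
  [0, 0, 0, 0, 0.002, 0, 0.085],
  [0, 0, 0, 0, 0.002, 0, 0.085],
])

```text
time_s: 6.3
position: [0.3415, -0.2532, 0.0131]
tool_rot: [[-0.321, 0.133, 0.938], [-0.947, -0.043, -0.318], [-0.001, -0.99, 0.14]]
wrist_force: [-0.7, 0.2, 1.1]
width: 0.0848
```

```bash
python3 ov.py scene sj 190 200 110 95 7;python3 ov.py top tj 265 270 70 75 8
```

```text
[ 0.34164798 -0.25321326  0.01311971] 6.35 [-1.2  0.   0.9] [[-0.1707  0.0315  0.0131]]
[ 0.34172138 -0.25323165  0.01314807] 6.4 [-0.3  0.8  0.2] [[-0.1706  0.0315  0.0131]]
```

View pics/sj.png

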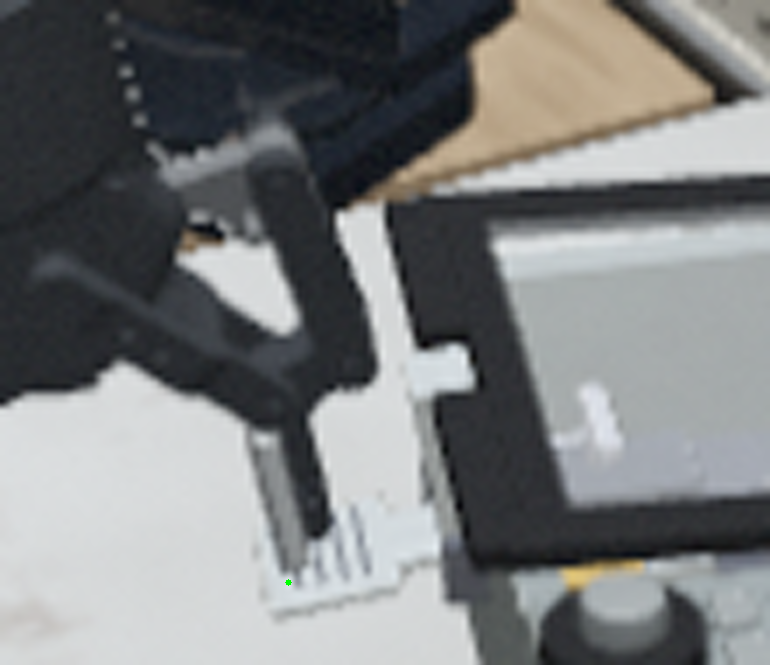

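View pics/tj.png

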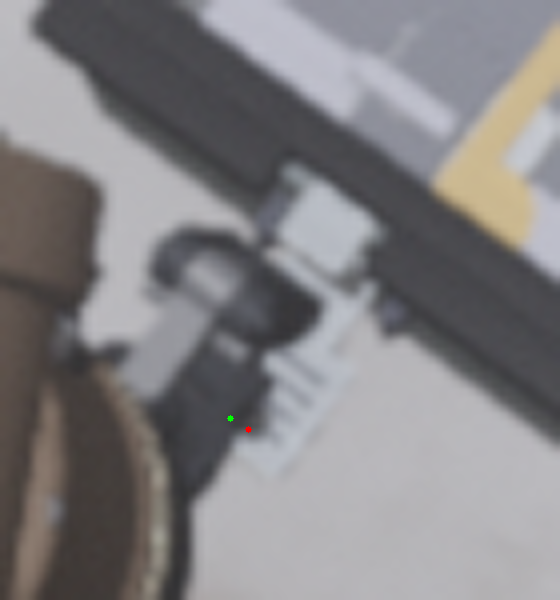

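>>> apply_moves([
  [0, 0, 0, 0, 0.001, 0, 0.085],
  [0, 0, 0, 0, 0.002, 0, 0.085],
  [0, 0, 0, 0, 0.002, 0, 0.085],
])

```text
time_s: 6.7
position: [0.342, -0.2533, 0.0111]
tool_rot: [[-0.321, 0.133, 0.938], [-0.947, -0.043, -0.318], [-0.002, -0.99, 0.14]]
wrist_force: [-1.8, 1.0, 3.1]
width: 0.0847
```

```bash
python3 ov.py scene sk 190 170 130 120 6
```

```text
[ 0.34195837 -0.25332578  0.01112971] 6.75 [-1.4  0.5  3.4] [[-0.1703  0.0315  0.0111]]
```

View pics/sk.png

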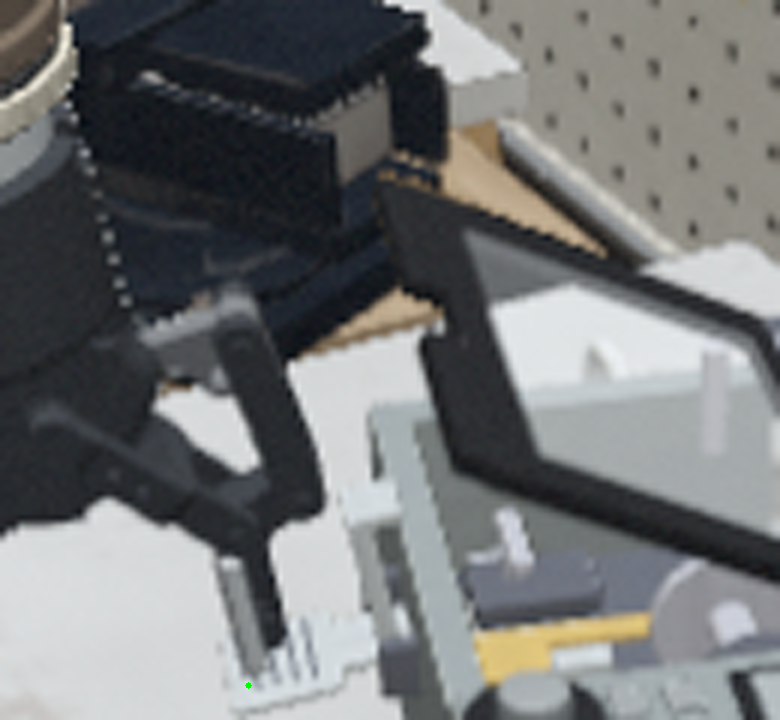

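>>> apply_moves([
  [0, 0, 0, 0, -0.01, 0.0, 0.085],
  [0, 0, 0, 0, -0.04, 0.004, 0.085],
  [0, 0, 0, -0.02, -0.07, 0.008, 0.085],
  [0, 0, 0, -0.043, -0.094, 0.013, 0.085],
  [0, 0, 0, -0.043, -0.094, 0.013, 0.085],
])

```text
time_s: 7.25
position: [0.3568, -0.2116, 0.1073]
tool_rot: [[-0.32, 0.135, 0.938], [-0.948, -0.043, -0.317], [-0.003, -0.99, 0.141]]
wrist_force: [-0.0, -0.8, -0.6]
width: 0.0853
```

```bash
python3 ov.py scene sl 150 130 160 150 5;python3 ov.py top tl 230 200 150 140 5;python3 -c "
from bench import robot
s=robot.state();print(s['q'])"
```

```text
[ 0.35713947 -0.21106756  0.10754664] 7.3 [ 1.9 -0.6 -0.6] [[-0.1695  0.0764  0.1075]]
[ 0.35706146 -0.2113097   0.10688751] 7.35 [ 0.5  0.8 -0.7] [[-0.1695  0.0761  0.1069]]
[-35.69322927  11.24116236  69.55395208 134.62564224 -22.25939405
  35.44416044  31.79260255]
```

View pics/sl.png

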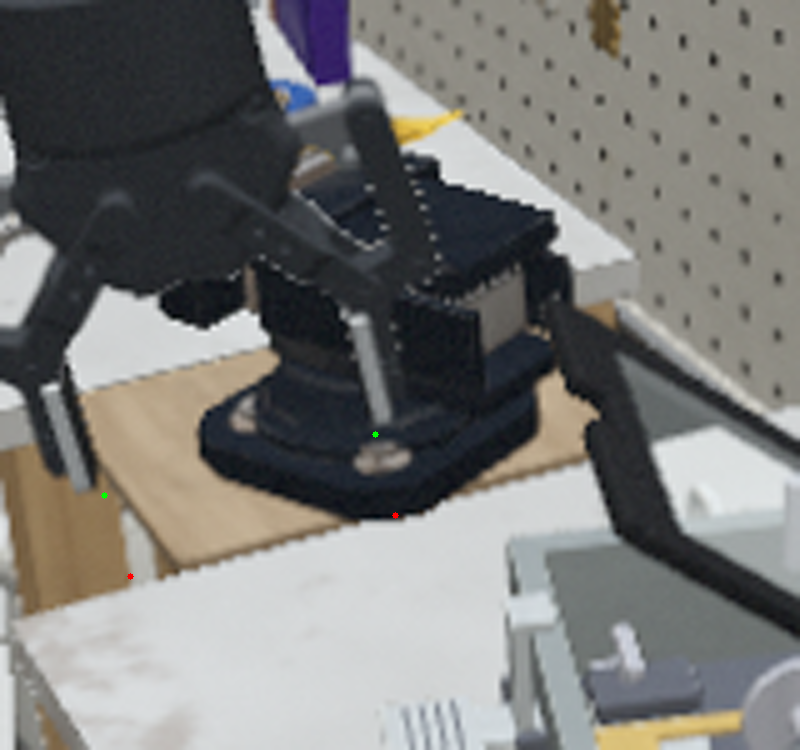

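View pics/tl.png

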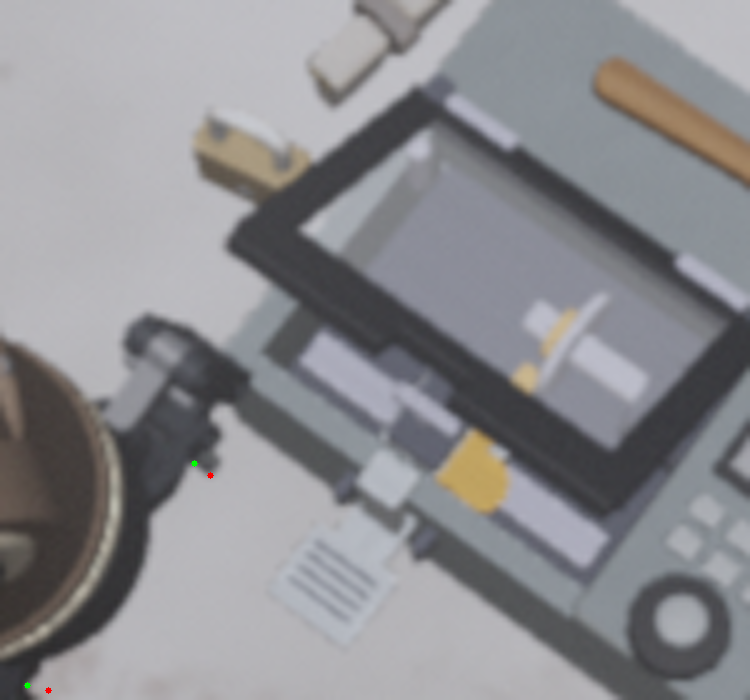

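```bash
python3 -c "
from h import *
a,e=tri((230+207/5,200+452/5),(150+382/5,130+422/5));print(Minv(a).round(4),e)
T=cam('top');S=cam('scene');k=(150,130)
# guard at .7
for th in(.7,):
  E=np.array([[.028-.126*np.cos(th),y,.092+.126*np.sin(th)] for y in(.1055,.032,-.0415)])
  print((proj(T,W(E))-[230,200])*5,(proj(S,W(E))-k)*5,E)
"
```

```text
[[-0.1281  0.073   0.1482]] 0.0012530579490857405
[[238.22650543 222.83097436]
 [426.46535431 360.64147911]
 [620.79975982 502.92930241]] [[558.87251716 286.93624086]
 [592.57646092 391.16180824]
 [632.41148379 513.88285613]] [[-0.06837012  0.1055      0.17317143]
 [-0.06837012  0.032       0.17317143]
 [-0.06837012 -0.0415      0.17317143]]
```

>>> apply_moves([
  [0, 0, 0, 0, 0.003, 0.02, 0.085],
  [0, 0, 0, 0, 0.006, 0.04, 0.085],
  [0, 0, 0, 0, 0.006, 0.045, 0.085],
  [0, 0, 0, 0, 0.006, 0.045, 0.085],
])

```text
time_s: 7.75
position: [0.3994, -0.2267, 0.1067]
tool_rot: [[-0.319, 0.134, 0.938], [-0.948, -0.043, -0.316], [-0.002, -0.99, 0.141]]
wrist_force: [-1.1, 0.7, -0.5]
width: 0.0847
```

```bash
python3 ov.py scene sm 170 120 160 130 5;python3 ov.py top tm 230 200 150 120 5;python3 -c "
from bench import robot
s=robot.state();print(s['q'])"
```

```text
[ 0.39876837 -0.22645277  0.10670458] 7.8 [-0.1  0.7  0.5] [[-0.1252  0.0752  0.1067]]
[ 0.39864705 -0.22617906  0.10679258] 7.85 [-0.1 -0.7 -0.6] [[-0.1254  0.0754  0.1068]]
[-27.74675552  17.14097236  62.54930782 129.35637005 -28.79069206
  38.02976898  36.23371934]
```

View pics/sm.png

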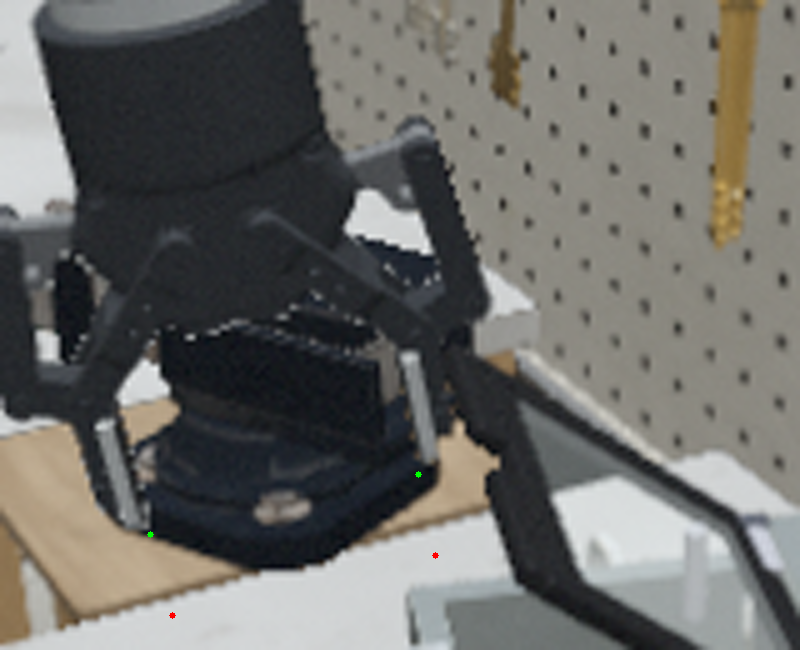

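View pics/tm.png

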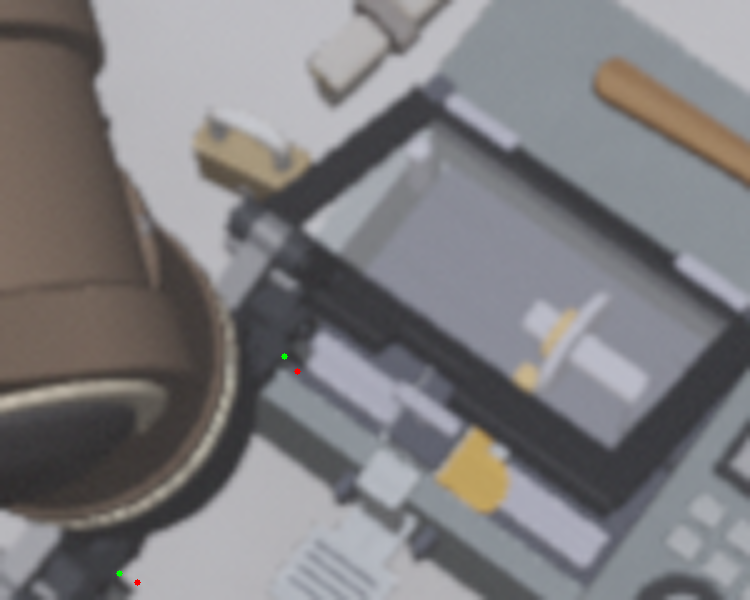

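>>> apply_moves([
  [0, 0, 0, 0, 0.001, 0.008, 0.085],
  [0, 0, 0, 0, -0.006, 0.016, 0.085],
  [0, 0, 0, 0, -0.0135, 0.026, 0.085],
  [0, 0, 0, 0, -0.02, 0.036, 0.085],
  [0, 0, 0, 0, -0.02, 0.036, 0.085],
])

```text
time_s: 8.35
position: [0.4324, -0.2377, 0.1333]
tool_rot: [[-0.318, 0.137, 0.938], [-0.948, -0.044, -0.315], [-0.002, -0.99, 0.144]]
wrist_force: [0.6, 0.2, -0.3]
width: 0.0848
```

```bash
python3 ov.py scene sn 170 110 160 130 5;python3 ov.py top tn 230 200 150 120 5;python3 -c "
from bench import robot
s=robot.state();print(s['q'])"
```

```text
[ 0.43116274 -0.2371461   0.13250961] 8.4 [-0.6  0.3  1.3] [[-0.0911  0.0754  0.1325]]
[ 0.43023629 -0.23680247  0.13193429] 8.45 [-0.6  0.7  0.5] [[-0.092   0.0755  0.1319]]
[-27.85538627  18.41790977  63.23671507 123.99090601 -27.90394948
  42.7755869   34.33263964]
```

View pics/sn.png

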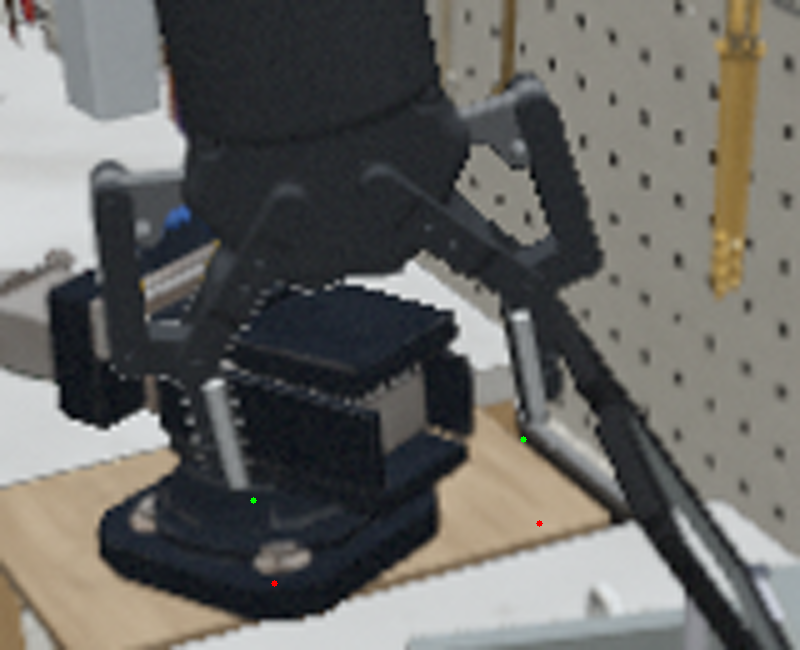

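View pics/tn.png

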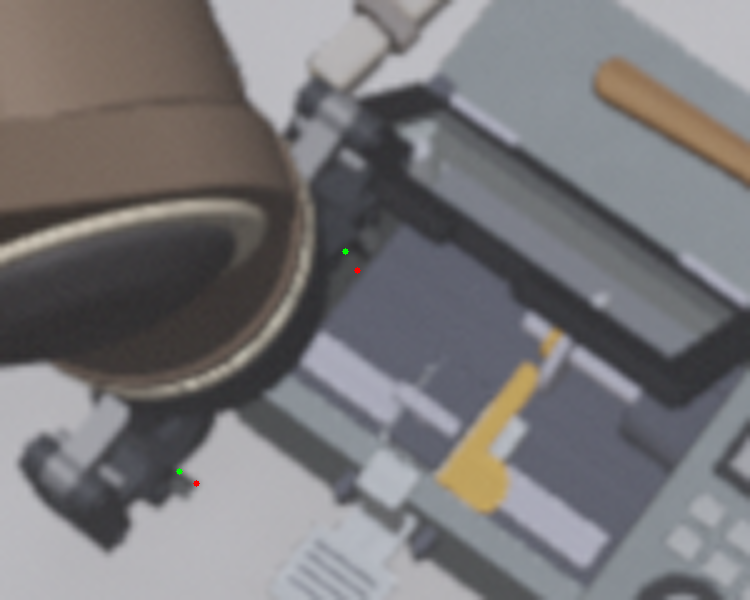

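>>> apply_moves([
  [0, 0, 0, 0, -0.005, 0.013, 0.085],
  [0, 0, 0, 0, -0.0085, 0.0255, 0.085],
  [0, 0, 0, 0, -0.0105, 0.038, 0.085],
  [0, 0, 0, 0, -0.011, 0.05, 0.085],
  [0, 0, 0, 0, -0.011, 0.062, 0.085],
])

```text
time_s: 8.95
position: [0.4874, -0.2559, 0.1514]
tool_rot: [[-0.319, 0.134, 0.938], [-0.948, -0.042, -0.316], [-0.003, -0.99, 0.141]]
wrist_force: [-0.9, 0.3, -0.4]
width: 0.085
```

```bash
python3 ov.py scene so 190 90 160 140 5;python3 ov.py top to 230 180 150 120 5;python3 -c "
from bench import robot
s=robot.state();print(s['q'])"
```

```text
[ 0.48950886 -0.25630127  0.15194952] 9.0 [2.7 0.3 1.2] [[-0.0296  0.076   0.1519]]
[ 0.48830662 -0.25632408  0.15161721] 9.05 [-0.1  0.4 -0.1] [[-0.0308  0.0756  0.1516]]
[-23.36529139  23.49453875  60.24046446 115.25694519 -30.61471398
  48.40710026  34.51313405]
```

View pics/so.png

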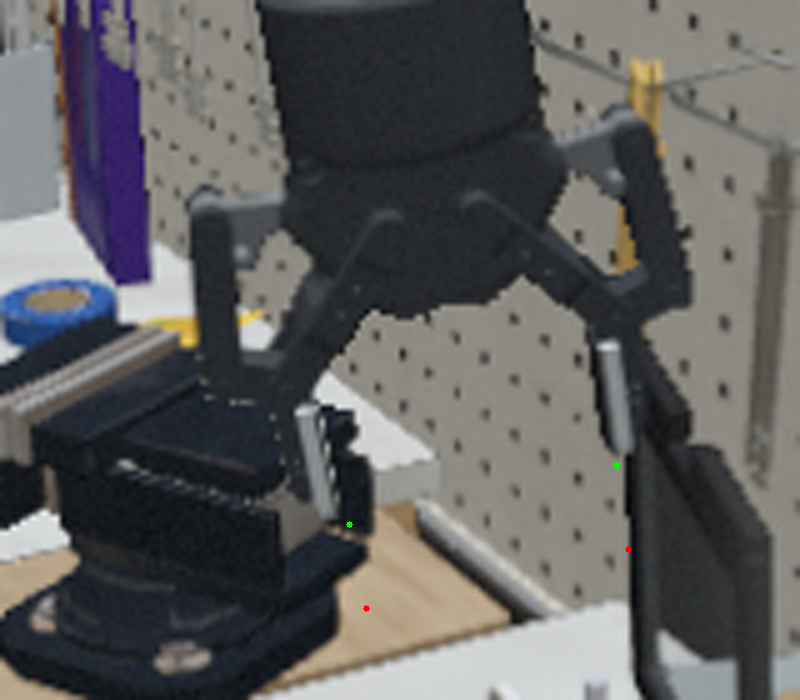

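View pics/to.png

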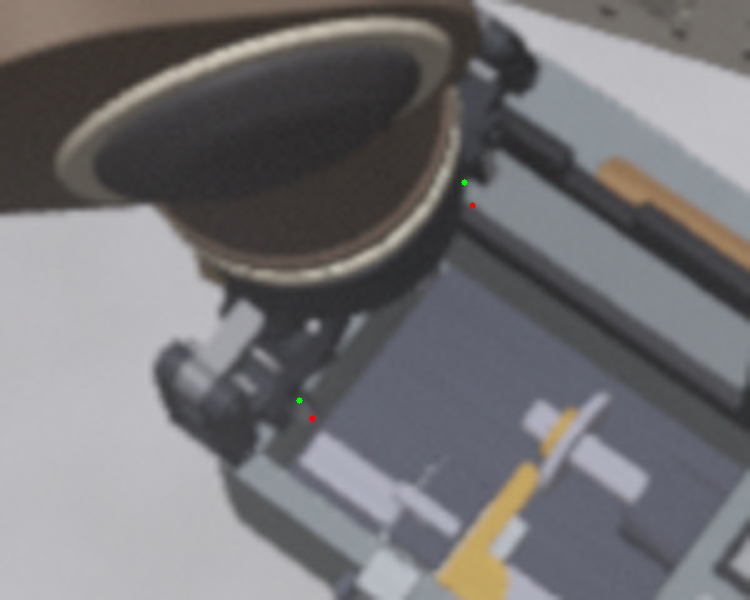

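```bash
python3 -c "
from h import *
print(tri((366,150),(378,138)));print(tri((259,118),(318,105)));print(tri((312,132),(345,122)))
"
python3 - <<'E'
import cv2
a=cv2.imread('pics/top0.png')[60:220,230:430];cv2.imwrite('pics/k1.png',cv2.resize(a,None,fx=3.5,fy=3.5))
E
```

```text
(array([ 0.61906331, -0.30521476,  0.25620677]), np.float64(0.00012583762004454938))
(array([ 0.61451233, -0.13804172,  0.26561696]), np.float64(0.0003711663365948942))
(array([ 0.61942066, -0.21871008,  0.25748263]), np.float64(0.004446862571768768))
```

View pics/k1.png

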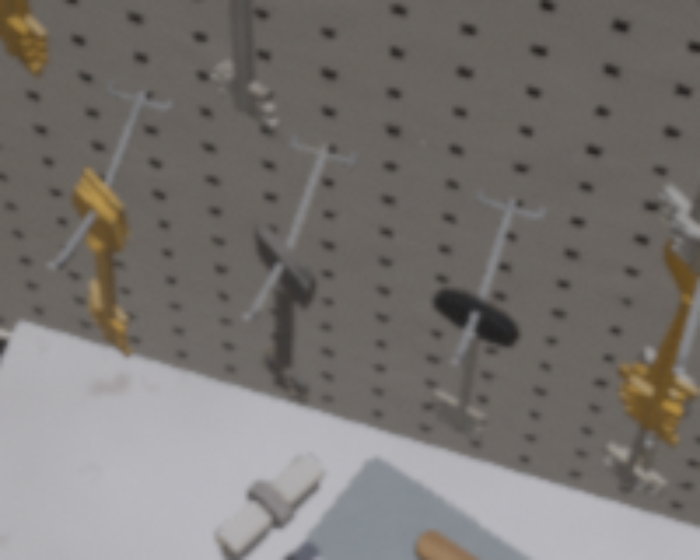

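```bash
python3 -c "
from h import *
T=cam('top')
for uv in((300.9,150.9),(360.6,162.9)): print([atz(T,uv,z).round(3) for z in(.25,.28)])
print(W([[.055,.073,.26],[.055,.06,.26],[.055,.09,.26]]))
"
python3 - <<'E'
import cv2
a=cv2.imread('pics/scene0.png')[70:220,290:450];cv2.imwrite('pics/k2.png',cv2.resize(a,None,fx=4,fy=4))
E
```

```text
[array([ 0.59 , -0.213,  0.25 ]), array([ 0.576, -0.219,  0.28 ])]
[array([ 0.599, -0.303,  0.25 ]), array([ 0.585, -0.306,  0.28 ])]
[[ 0.56871282 -0.28630423  0.26      ]
 [ 0.5645421  -0.29861704  0.26      ]
 [ 0.57416684 -0.27020288  0.26      ]]
```

View pics/k2.png

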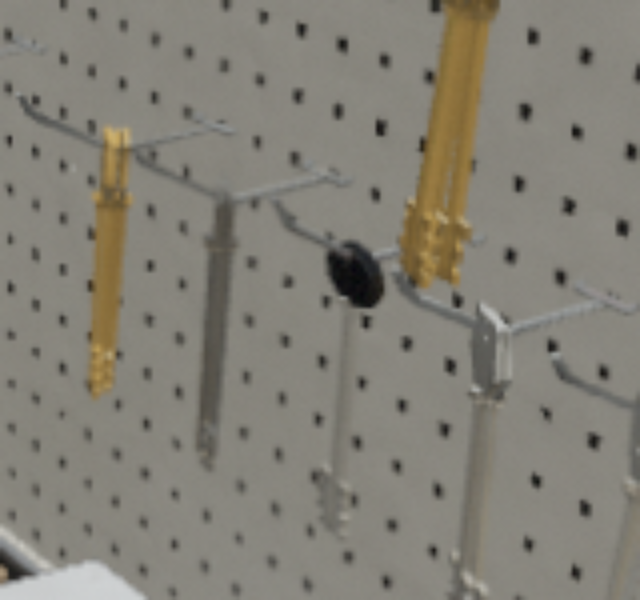

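```bash
python3 -c "
from h import *
print(tri((360.6,162.9),(359.5,121.2)));print(tri((300.9,150.9),(290+137/4,70+152/4)));print(tri((230+525/3.5,60+400/3.5),(290+402/4,70+275/4)))
"
```

```text
(array([ 0.58036686, -0.30701187,  0.28933239]), np.float64(0.0004888466640378689))
(array([ 0.57332585, -0.22045365,  0.2872367 ]), np.float64(0.0020608445664532207))
(array([ 0.59528037, -0.34345651,  0.26693254]), np.float64(0.02670902965625122))
```

>>> apply_moves([
  [0, 0, 0, 0, 0.001, 0.006, 0.085],
  [0, 0, 0, 0, 0.002, 0.012, 0.085],
  [0, 0, 0, 0, 0.0025, 0.018, 0.085],
  [0, 0, 0, 0, 0.0025, 0.018, 0.085],
])

```text
time_s: 9.45
position: [0.5063, -0.2624, 0.1518]
tool_rot: [[-0.318, 0.135, 0.938], [-0.948, -0.044, -0.315], [-0.001, -0.99, 0.142]]
wrist_force: [0.5, 0.9, -1.1]
width: 0.0849
```

```bash
python3 ov.py scene sp 190 90 160 140 5;python3 ov.py top tp 290 180 150 120 5
```

```text
[ 0.50574525 -0.26230277  0.15167366] 9.5 [ 0.3 -0.5  0.1] [[-0.0123  0.0755  0.1517]]
[ 0.50542902 -0.26222998  0.15163265] 9.55 [ 0.5 -0.2  0.4] [[-0.0127  0.0755  0.1516]]
```

View pics/sp.png

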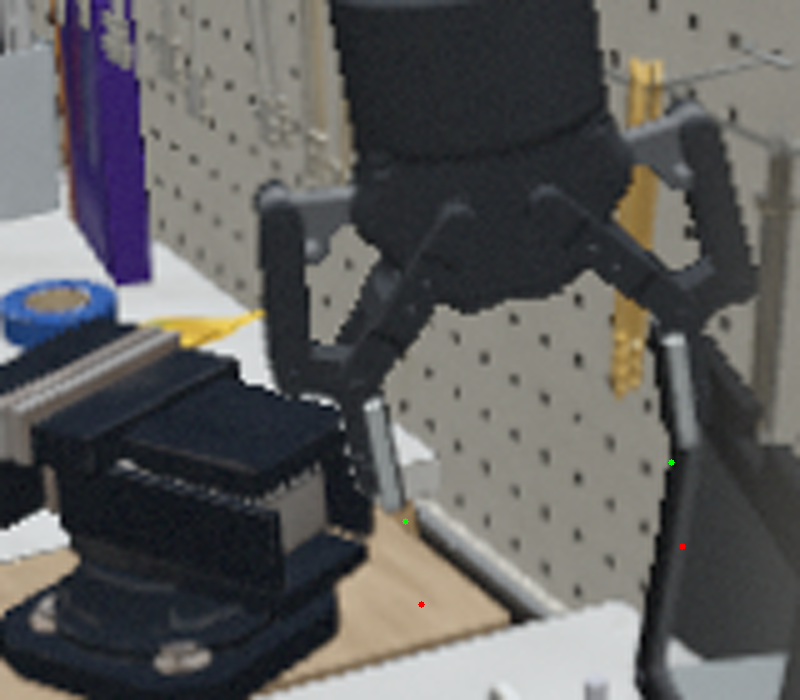

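View pics/tp.png

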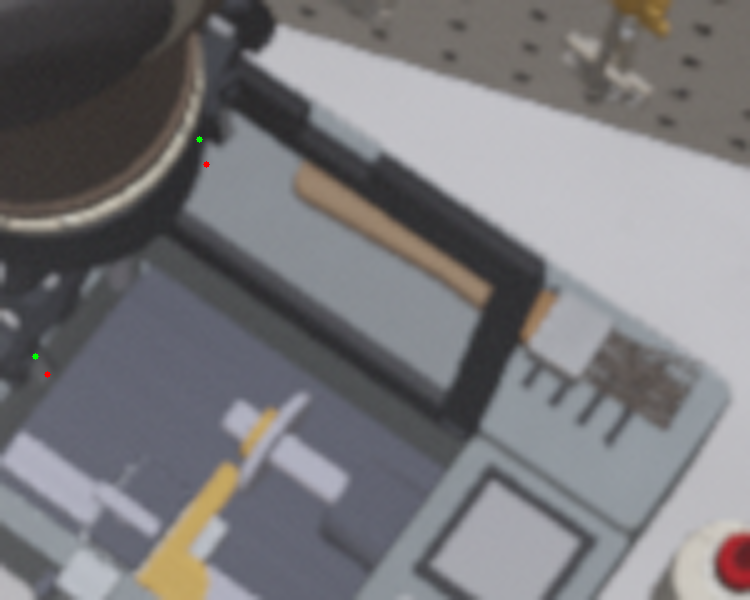

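```bash
cat > ang.py <<'E'
from h import *
T=cam('top');S=cam('scene')
for th in(1.57,1.65,1.7,1.75,1.8):
  e=np.array([.028-.126*np.cos(th),0,.092+.126*np.sin(th)]);n=np.array([np.sin(th),0,np.cos(th)])*.004
  P=W(np.array([e+n+[0,-.0415,0],e-n+[0,-.0415,0],e-n+[0,.1055,0]]))
  print(th,(proj(T,P)-[290,180]).round(1).tolist(),'full scene',proj(S,P).round(1).tolist())
E
python3 ang.py
```

```text
1.57 [[105.7, 60.6], [102.6, 64.7], [23.4, 9.4]] full scene [[349.2, 196.4], [343.5, 197.0], [318.7, 156.8]]
1.65 [[109.6, 55.6], [106.5, 59.6], [27.4, 4.6]] full scene [[356.4, 196.3], [350.7, 196.4], [324.8, 156.4]]
1.7 [[111.9, 52.7], [108.9, 56.5], [29.9, 1.7]] full scene [[360.7, 196.5], [355.2, 196.3], [328.7, 156.4]]
1.75 [[114.2, 49.8], [111.3, 53.5], [32.4, -1.1]] full scene [[365.0, 196.8], [359.5, 196.4], [332.5, 156.6]]
1.8 [[116.4, 47.1], [113.6, 50.6], [34.8, -3.7]] full scene [[369.2, 197.4], [363.9, 196.7], [336.2, 156.9]]
```

>>> apply_moves([
  [0, 0, 0, 0, 0.0005, 0.004, 0.085],
  [0, 0, 0, 0, 0.001, 0.007, 0.085],
  [0, 0, 0, 0, 0.001, 0.007, 0.085],
])

```text
time_s: 9.85
position: [0.5126, -0.2645, 0.1517]
tool_rot: [[-0.318, 0.135, 0.938], [-0.948, -0.044, -0.315], [-0.001, -0.99, 0.142]]
wrist_force: [-0.0, 0.0, 0.6]
width: 0.085
```

>>> apply_moves([
  [0, 0, 0, 0, 0.0005, 0.002, 0.085],
  [0, 0, 0, 0, 0.0005, 0.004, 0.085],
  [0, 0, 0, 0, 0.0005, 0.004, 0.085],
])

```text
time_s: 10.15
position: [0.5167, -0.266, 0.1519]
tool_rot: [[-0.318, 0.135, 0.938], [-0.948, -0.044, -0.315], [-0.001, -0.99, 0.142]]
wrist_force: [0.1, -0.4, 0.2]
width: 0.0848
```

```bash
python3 ov.py scene sq 230 90 160 140 5;python3 ov.py top tq 290 180 150 120 5
```

```text
[ 0.51654937 -0.26590168  0.15178573] 10.2 [-0.9 -0.1 -0.1] [[-0.001   0.0756  0.1518]]
[ 0.51643326 -0.26588794  0.151769  ] 10.25 [-0.3 -0.5  0. ] [[-0.0011  0.0756  0.1518]]
```

View pics/sq.png

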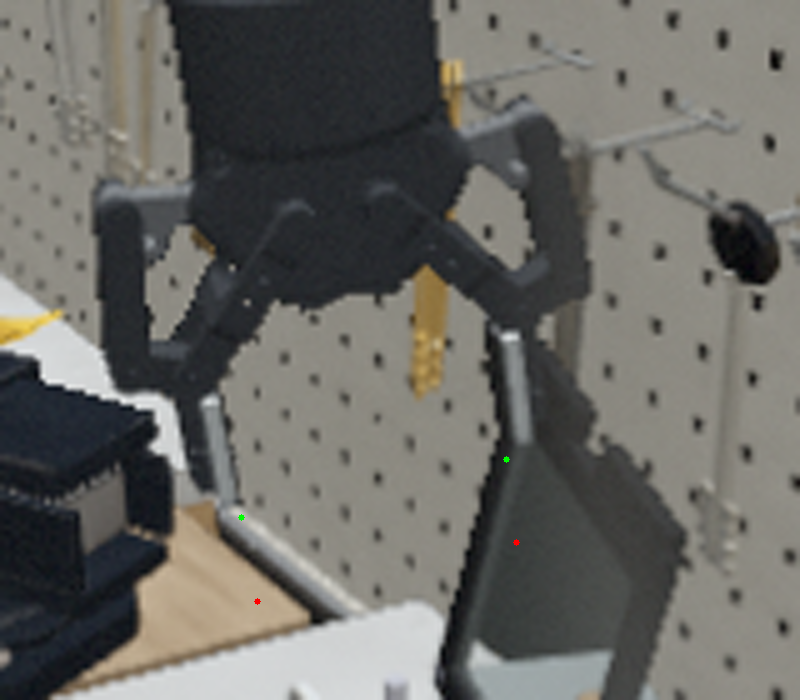

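View pics/tq.png

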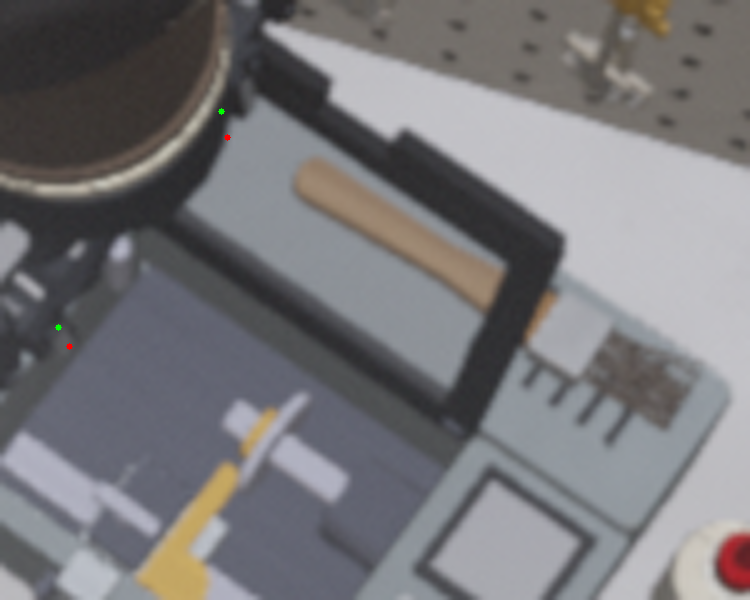

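>>> apply_moves([
  [0, 0, 0, 0, 0, 0.001, 0.085],
  [0, 0, 0, 0, 0, 0.002, 0.085],
  [0, 0, 0, 0, 0, 0.002, 0.085],
])

```text
time_s: 10.55
position: [0.5176, -0.2662, 0.1519]
tool_rot: [[-0.318, 0.134, 0.939], [-0.948, -0.043, -0.315], [-0.002, -0.99, 0.14]]
wrist_force: [-5.1, 1.0, 2.2]
width: 0.0851
```

>>> apply_moves([
  [0, 0, 0, 0, 0, 0.001, 0.085],
  [0, 0, 0, 0, 0, 0.002, 0.085],
  [0, 0, 0, 0, 0, 0.002, 0.085],
])

```text
time_s: 10.85
position: [0.5177, -0.2662, 0.1519]
tool_rot: [[-0.318, 0.131, 0.939], [-0.948, -0.041, -0.316], [-0.003, -0.991, 0.137]]
wrist_force: [-9.9, 5.7, 8.8]
width: 0.0852
```

```bash
python3 ov.py scene sr 230 90 160 140 5;python3 ov.py top tr 290 180 150 120 5
```

```text
[ 0.51771308 -0.2661774   0.15189906] 10.9 [-9.6  4.7  8.5] [[0.0002 0.0757 0.1519]]
[ 0.51772306 -0.26619838  0.15191274] 10.95 [-10.5   5.3   9. ] [[0.0003 0.0757 0.1519]]
```

View pics/tr.png

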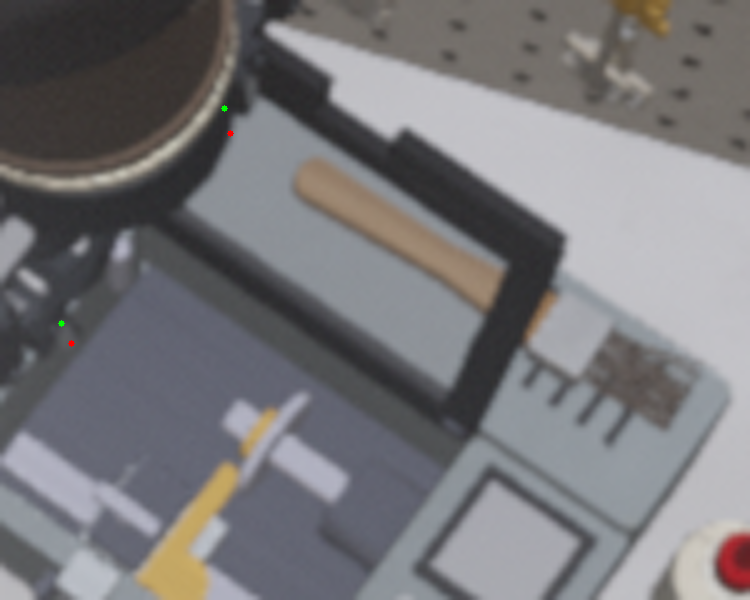

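>>> apply_moves([
  [0, 0, 0, 0, 0, -0.003, 0.085],
  [0, 0, 0, 0, 0, -0.01, 0.085],
  [0, 0, 0, 0, -0.01, -0.03, 0.085],
  [0, 0, 0, 0, -0.02, -0.06, 0.085],
  [0, 0, 0, 0, -0.03, -0.08, 0.085],
])

```text
time_s: 11.45
position: [0.4366, -0.2394, 0.1701]
tool_rot: [[-0.319, 0.13, 0.939], [-0.948, -0.04, -0.317], [-0.003, -0.991, 0.136]]
wrist_force: [0.0, 0.1, 1.3]
width: 0.0851
```

>>> apply_moves([
  [0, 0, 0, -0.01, -0.02, -0.03, 0.085],
  [0, 0, 0, -0.03, -0.04, -0.06, 0.085],
  [0, 0, 0, -0.04, -0.06, -0.08, 0.085],
  [0, 0, 0, -0.05, -0.08, -0.08, 0.085],
  [0, 0, 0, -0.05, -0.08, -0.08, 0.085],
])

```text
time_s: 11.95
position: [0.3674, -0.1619, 0.2411]
tool_rot: [[-0.317, 0.138, 0.938], [-0.948, -0.037, -0.315], [-0.008, -0.99, 0.142]]
wrist_force: [0.6, 0.2, -0.8]
width: 0.0851
```

```bash
python3 ov.py scene su 200 120 200 150 4;python3 ov.py top tu 230 160 220 150 3; python3 ang.py|tail -1
```

```text
[ 0.36770323 -0.16160529  0.24160212] 12.0 [ 0.3 -0.1  1.2] [[-0.1754  0.1266  0.2416]]
[ 0.36763921 -0.16251137  0.24017514] 12.05 [ 0.  -0.2 -1.5] [[-0.1752  0.1257  0.2402]]
1.8 [[116.4, 47.1], [113.6, 50.6], [34.8, -3.7]] full scene [[369.2, 197.4], [363.9, 196.7], [336.2, 156.9]]
```

View pics/su.png

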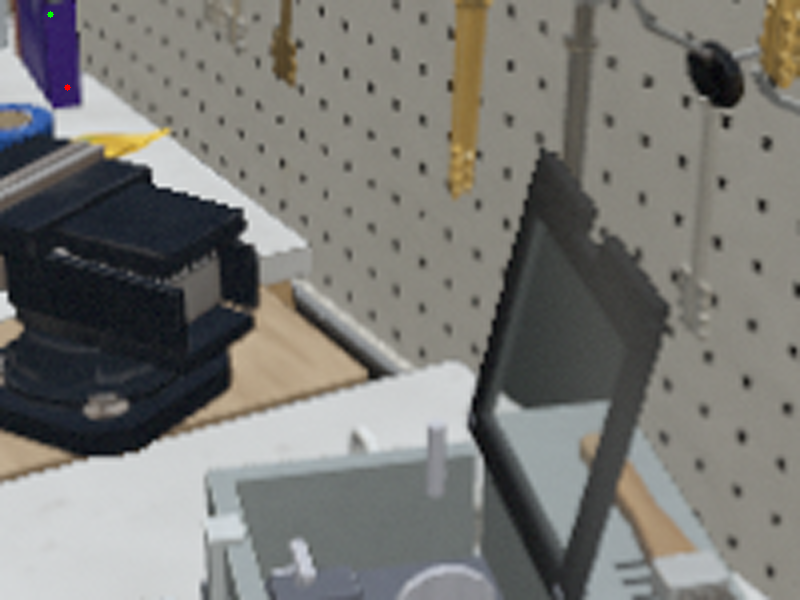

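View pics/tu.png

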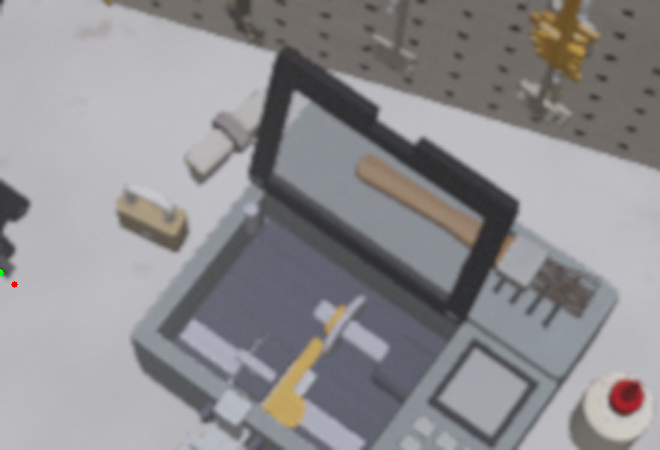

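```bash
python3 ov.py top tv 290 180 150 120 5; python3 ov.py scene sv 230 90 160 140 5; python3 - <<'E'
import cv2,numpy as np
for a,b,r in(('tr','tv',(slice(100,450),slice(380,620))),('sr','sv',(slice(450,680),slice(560,720)))):
    A=cv2.imread(f'pics/{a}.png',0)[r].astype(np.float32);B=cv2.imread(f'pics/{b}.png',0)[r].astype(np.float32)
    print(cv2.phaseCorrelate(A,B),np.abs(A-B).mean())
a=cv2.imread('pics/tr.png')[60:460,300:700];b=cv2.imread('pics/tv.png')[60:460,300:700]
cv2.imwrite('pics/cmp.png',np.hstack([a,b]))
E
python3 ov.py scene full 0 0 640 480 1;python3 ov.py top fullt 0 0 640 480 1
```

```text
[ 0.36729878 -0.16329043  0.23910271] 12.1 [0.5 0.5 0.7] [[-0.1752  0.1249  0.2391]]
[ 0.36699546 -0.16376017  0.23837461] 12.15 [ 0.4  0.4 -0.6] [[-0.1754  0.1244  0.2384]]
((0.004521727730079306, -0.0037703824197876656), 0.8034787234553584) 3.1829643
((0.03276085982965071, 0.01268547274666787), 0.7357306241989136) 2.1657338
[ 0.36683658 -0.16395044  0.23796799] 12.2 [-0.2 -0.   0.1] [[-0.1755  0.1241  0.238 ]]
[ 0.36675658 -0.16401796  0.23776292] 12.25 [-0.1 -0.3  0.5] [[-0.1755  0.124   0.2378]]
```

View pics/cmp.png

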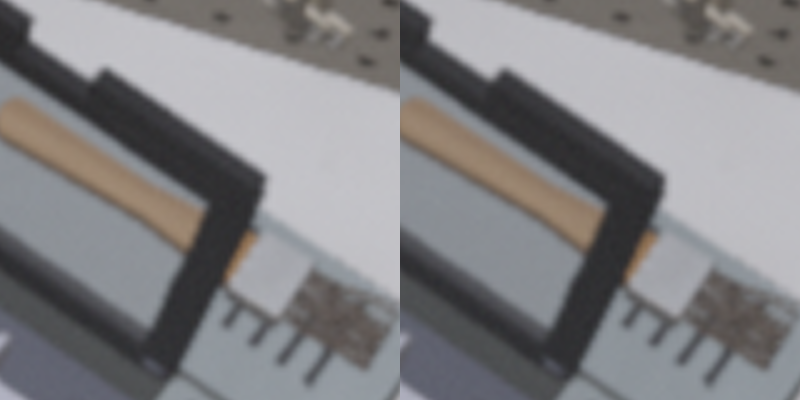

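View pics/full.png

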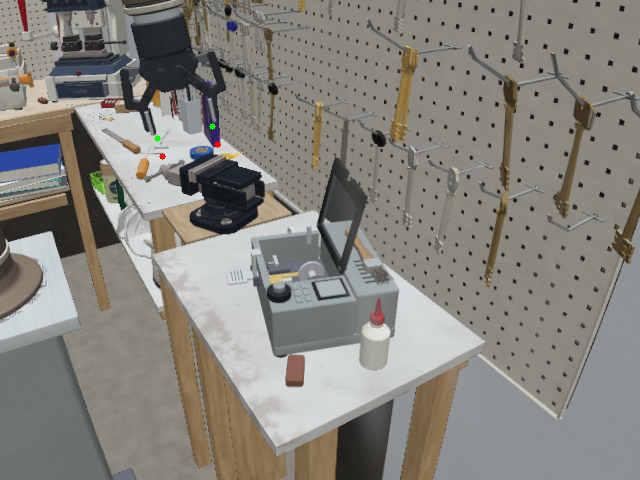

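View pics/fullt.png

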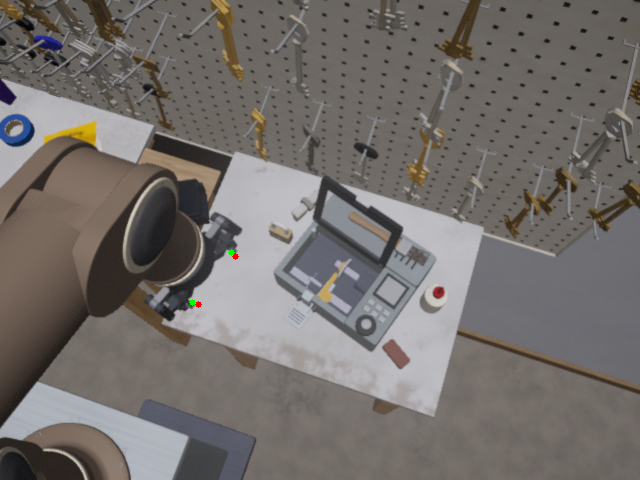

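The guard sits exactly where it was while held against the stop. The other items haven't moved, and the gripper is clear of everything, so I'm handing in.

```bash
python3 -c "
from bench import workorder
print(workorder.close_job())"
```

```text
the job is handed in; nothing more can be done
None
```

The guard is fully open and leaning on its stop, and I handed the job in after about 12 s of robot time.

**What I did**
- I pressed the release tab with one tip of the open gripper, at about 3 N. The guard lifted on its spring.
- I pushed the left lip of the guard's front edge up and over until the wrist force rose at the stop, then backed away.

**Last checks**
- **Guard:** in both cameras it had not shifted from where it was when held against the stop. Its corner in the pictures fits an angle of about 1.75 to 1.8.
- **Surroundings:** nothing showed contact after I backed off. The padlock, lock cylinder, oil bottle, chip brush and eraser block look unmoved in the pictures. I kept away from the start button throughout.

**What disagreed**
- **Fingertip height:** the cameras put the open fingertips about 37 mm above the reported TCP, where the data implied about 5 mm. I went by the pictures, and touching the pad confirmed them.
- **Force at the stop:** my last 2 mm step came after the guard had already met the stop. It raised the wrist force to about 15 N in total, more than needed but well under the limits.
- **Machine fit:** the housing's back corners were 3 to 5 pixels off my model of the machine, so I left them out. The tab and guard points fitted to within about 3 pixels.

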